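# Bleed the purge manifold

### The arm

A 6-joint arm with a two-finger parallel gripper is mounted at the origin on a cart in front of the work surface, level with it; the furniture and walls round the work are solid. World frame = base frame: x ahead of the robot, y to its left, z up, the work surface at z = 0. Lengths are in m, angles in rad, forces in N, time in s.
With the tool pointing down it reaches from about 0.35 to 0.85 m from the base axis. Payload 8.1 kg.
Tool frame: the origin (TCP) lies on the centre line of the jaws, within the pads' length; the fingertips stand 25 mm ahead of it and the grasp point (between the pads) lies 6 mm ahead of it (ctrl.tip_extent is the distance from the TCP to the fingertips, in m); z points along the fingers, x is the direction in which the jaws open and shut, and the axes are right-handed (so a half turn about z gives the same grasp; the last joint's range is limited). The gripper opens to 93 mm and grips with 3 to 60 N. Pads are 15 mm wide; open, the fingers measure 128 mm over their backs; the gripper's body (75 mm by 188 mm) begins 65 mm behind the grasp point.
Start: joints at [1.028, 0.13, 1.488, -0, 1.523, -0.085], TCP at [0.265, 0.538, 0.223] pointing down, gripper open.
Joint ranges: [-2.96, 2.96], [-0.89, 2.26], [0.02, 2.5], [-1.34, 4.48], [0, 2.73], [-2.66, 2.66]. Speed limits (rad/s): [2.39, 2.39, 2.79, 3.14, 3.14, 3.14].

### API

Orientations are given as a rotation vector (axis times angle).
In Python, from bench import ctrl gives the robot as it stands.
- The arm moves only by the tool arm_command, never from a script. Its argument "series" is a list of rows, each an object of numbers: "x", "y", "z": the shift along the world's x, y, z each as a share of 20 cm, from -1 to 1; "rx", "ry", "rz": the turn, a rotation vector about the world's x, y, z each as a share of 120 degrees, from -1 to 1. A call has exactly 10 rows; each row is the pose to reach, as a shift and turn from the pose commanded when the call began; what a row does not reach only later rows make up. A row lasts 1/10 s, in which the tool goes at most 50 mm and 8.59 degrees, less where a joint would pass 70% of its speed; a pose out of reach is approached as far as the arm can. A call with a number of a shift or a turn outside -1 to 1 is refused whole. A call with a gripper value outside its range is refused whole. "grip" is the opening, from -1 (shut) to 1 (fully open), so that 0 is half open, set as the call begins (left out, the last holds). The fingers move at their own pace and stop on an object; "newtons" is the grip in N (left out, the last holds). Time passes only in rows, so rows that repeat a pose let the fingers close, or fill a call up. It gives the time, the measured TCP pose, the force and the opening at its end, in the units of the state.
- ctrl.observe(): the state, without advancing time (a new reading comes with each control period).
- ctrl.read_camera(name): name is "scene" or "top" or "wrist"; returns (picture, depth): 400x640x3 uint8, red, green, blue; 400x640 float32, m along the optical axis (not along the pixel's ray), 0 where there is no reading.
- ctrl.camera_info(name): a dict with "fx", "fy", "cx", "cy" (pixels), "view" (4x4, takes a point from world to camera coordinates). Camera axes: x right, y up, looking along -z (the intrinsics and any distortion apply to the point x, -y, -z); pixel columns grow to the right and rows downward; lengths in m; the calibration is good to about 2 mm. The wrist camera is an equidistant fisheye: a pixel r from the principal point sees the ray r / f radians off the axis. A picture is of the moment at which its call begins: read the wrist's pose just before it. camera_info takes no time and is no camera call; for the wrist camera it gives the pose at the moment of the call.
- ctrl.sign_off(): hands the job in, once; it reports no verdict.
Trained networks look in the newest picture that a camera, given by its name, has taken for a name from the list of things; names that differ only in an ending like _2 or _b are one class to them, and where a whole thing is asked for, a point or a joint stands for the part that bears it (a point fixed in the world has none). Each returns a list of dicts, best first, with "p" (0 to 1); they miss things now and then, are a little off and sometimes report something else, mostly with a low value. They report only what shows in the picture. A call takes as long as a camera call.
- ctrl.spot_in(target, camera): "point" ([x, y, z] in m, in the coordinates of the camera as it stood for that picture, good to about 4 mm: the middle of the surface that is visible of it).
- ctrl.regions_of(target, camera): "pixels" (400x640 bool, what is visible of it).
- ctrl.pinpoint(target, camera): "point" ([x, y, z] in m, in the coordinates of the camera as it stood for that picture, good to about 4 mm: a listed point, or the origin of a listed thing).
The state is a dict: "clock": time; "joints": joint angles; "qd": joint speeds; "effort": joint torques, N m; "tool_pos": TCP position; "tool_rot": TCP orientation; "wrist_force": force on the tool from outside, world axes, zero at the start; "moment": the same for the moment, N m; "opening": finger opening in m.
Only numpy, scipy, OpenCV 4.12 (cv2) and the standard library are available. Lean on these libraries where they do the work, as an engineer would, in place of code of your own. Each camera call takes 0.05 s, during which the arm holds its last target.

### The job

Bleed the purge manifold on the bench: first shut off its supply by pulling the locking toggle outward along itself, flipping it over to its far side (away from the robot) and letting it drop back into its notch there. Then unscrew the small knurled lock nut on the bleed valve (counter-clockwise) up to its stop, push the freed valve tip fully down with the fingers, hold it down for about a second and let it spring back. Leave the toggle flipped, the nut unscrewed and the things standing behind the manifold where they are.

Things in the scene. Friction and masses are not known exactly. Their poses are not given: they have to be found in the camera images.
- purge_unit: purge manifold, fixed: aluminium plate 80 (x) x 180 (y) x 10 mm with two blocks. Left block (at y +50 mm, aluminium, 50 x 56 mm, top 44 mm above the bench, round gauge in front) carries the bleed valve; right block (y -50 mm, grey, 50 x 50 mm, top 48 mm) the locking toggle. Origin: centre of the plate's underside, on the bench; x points away from the robot (yaw within 0.42 rad), y left, z up
- toggle_pivot (a point): the point about which the toggle bat tilts: on the right block's centre line (x = 0, y = -50 mm of the manifold), 52 mm above the bench. The tilt axis is the manifold's y axis
- toggle_grip (a point): centre of the steel barrel grip at the end of the toggle bat, 50 mm from toggle_pivot when pushed in: a cylinder 13 mm across and 14 mm long along the manifold's y, with flat ends to grip; it swivels freely on the bat. The bat is 8 mm thick or less and starts leaning 0.5 rad from vertical toward the robot (manifold's -x). Two lugs at the pivot, up to 68 mm above the bench, block its cross pin
- toggle_flip (a joint): tilt of the toggle bat, rad: 0 leaning toward the robot (start), 0.5 upright, 1.0 fully flipped away. Stays where it is left. When pushed in it is locked between 0 and about 0.17 or between 0.83 and 1.0; pulled out by more than 5 mm it swings freely
- toggle_pull (a joint): how far the bat is pulled out along its own axis, m: 0 pushed in (locked) to 0.009. A spring pulls it in with 1.2 N at 0 and 2.3 N at 0.009
- lock_nut_center (a point): centre of the knurled brass lock nut on the bleed valve: 18 mm across, 10 mm high, axis vertical, 85 mm above the bench when screwed down, at x 0, y +50 mm of the manifold. Below it a brass stem 14 mm thick goes down 29 mm to a 22 mm hexagon on the block; above it the thread and a thin steel pin end in the valve tip
- lock_nut (a joint): turn of the lock nut, rad: 0 screwed fully down, 4.2 unscrewed to its stop; grows counter-clockwise seen from above. Starts between 0 and 0.3, rises 1.2 mm per rad (if the fingers hold it down it springs up when let go), resists with about 0.06 N m, stays where left
- valve_tip_top (a point): centre of the top face of the valve tip, 104 mm above the bench when it is up. The tip is a steel button 10 mm across and 4.5 mm high on a thin pin; its top is 14 mm above the nut's top at first, 9 mm once the nut is unscrewed
- valve_press (a joint): how far the valve tip and its pin are pushed down, m: 0 up, 0.0042 fully down (solid stop). The screwed-down nut blocks it; it is free over its whole travel once the nut is turned past 3.6. Spring: 3.5 N at 0, 5.6 N fully down; it springs back up
- ferrule_box: small white carton, 46 x 62 x 24 mm, behind the manifold; bystander, origin at the centre of its underside
- septa_jar: small round jar with a screw lid, 45 mm across, 45 mm high, behind the manifold; bystander, origin at the centre of its underside
- timer: small white timer standing on its edge, 20 x 62 x 58 mm, behind the manifold; bystander, origin at the centre of its underside

How it is judged:
By the outcome, as a careful person would: the job done as asked, in the order asked, and still so for the second after the job is handed in, with the robot touching nothing.
It also fails if it takes over 67 s, if anything falls off the work surface, if the arm or the gripper's body presses on something with over 40 N, if the wrist force passes 120 N, or if a joint passes its speed limit or range.

## Working session

There is one attempt and no reset: what is moved stays moved. The work goes in short steps, Python scripts to look and compute and a tool call to move; the robot and the scene stay as the last step left them, time stands still between calls to the robot, and variables do not carry over. Pictures are saved under pics/ and viewed, and the job is handed in when it is done.

Besides the shell and the picture viewer there is one more tool, called after "Request:" as a command line: name --argument value ..., lists and objects as JSON in quotes. arm_command: Moves the arm, as the interface text tells. Shift numbers are shares of 20 cm and turn numbers shares of 120 degrees, none past 1 either way. Its arguments: {"type":"object","properties":{"series":{"type":"array","items":{"type":"object","properties":{"x":{"type":"number","minimum":-1,"maximum":1},"y":{"type":"number","minimum":-1,"maximum":1},"z":{"type":"number","minimum":-1,"maximum":1},"rx":{"type":"number","minimum":-1,"maximum":1},"ry":{"type":"number","minimum":-1,"maximum":1},"rz":{"type":"number","minimum":-1,"maximum":1}}}},"grip":{"type":"number"},"newtons":{"type":"number"}},"required":["series"]}

```bash
ls; mkdir -p pics
cat > h.py <<'E'
import numpy as np, cv2
from bench import ctrl
from scipy.spatial.transform import Rotation as R
def w(cam,p,info=None):
    info=info or ctrl.camera_info(cam); V=np.array(info["view"]); return np.linalg.inv(V)[:3]@np.r_[p,1]
def proj(info,P):
    V=np.array(info["view"]);c=(V@np.r_[P,1])[:3];return info["cx"]+info["fx"]*c[0]/-c[2],info["cy"]-info["fy"]*c[1]/-c[2]
def save(name,im): cv2.imwrite("pics/"+name,cv2.cvtColor(im,cv2.COLOR_RGB2BGR))
E
python3 - <<'E'
from h import *
for c in("scene","top","wrist"):
    info=ctrl.camera_info(c); im,d=ctrl.read_camera(c); save(c+"0.png",im)
    print(c,{k:(np.round(v,3).tolist()) for k,v in info.items() if k!="x"})
    for t in("purge_unit","toggle_pivot","toggle_grip","lock_nut_center","valve_tip_top","ferrule_box","septa_jar","timer"):
        r=ctrl.pinpoint(t,c)
        print(t,[(round(q["p"],2),np.round(w(c,q["point"],info),4).tolist()) for q in r[:2]])
print(ctrl.observe())
E
```

```text
pics
scene {'fx': 481.682, 'fy': 481.682, 'cx': 318.742, 'cy': 198.59, 'view': [[0.67, -0.743, -0.011, -0.446], [0.533, 0.47, 0.704, -0.32], [-0.518, -0.477, 0.71, -0.666], [0.0, 0.0, 0.0, 1.0]]}
purge_unit [(0.56, [0.5171, -0.1864, -0.0001])]
toggle_pivot [(0.79, [0.5103, -0.2352, 0.0516])]
toggle_grip [(0.48, [0.4856, -0.2287, 0.0928]), (0.26, [0.5307, -0.1367, 0.0995])]
lock_nut_center [(0.54, [0.5261, -0.14, 0.0874])]
valve_tip_top [(0.63, [0.5312, -0.1352, 0.1004]), (0.22, [0.6772, -0.2059, -0.0029])]
ferrule_box [(0.64, [0.6753, 0.0077, -0.0013])]
septa_jar [(0.56, [0.6803, -0.0796, -0.0051])]
timer [(0.9, [0.6793, -0.2089, -0.0025])]
top {'fx': 390.28, 'fy': 390.28, 'cx': 319.308, 'cy': 194.948, 'view': [[-0.016, -0.999, -0.031, -0.055], [0.986, -0.02, 0.164, -0.573], [-0.165, -0.028, 0.986, -0.859], [0.0, 0.0, 0.0, 1.0]]}
purge_unit [(0.76, [0.5165, -0.1884, 0.0011])]
toggle_pivot [(0.66, [0.512, -0.2364, 0.0494])]
toggle_grip [(0.56, [0.4849, -0.2361, 0.0942])]
lock_nut_center [(0.38, [0.5319, -0.1346, 0.0863])]
valve_tip_top [(0.54, [0.5246, -0.1412, 0.1029])]
ferrule_box [
[... 381 characters left out ...]
ip_top []
ferrule_box []
septa_jar []
timer []
{'clock': 1.35, 'joints': array([ 1.02763031e+00,  1.30396315e-01,  1.48818448e+00,  4.15921463e-06,
        1.52302119e+00, -8.53705218e-02]), 'qd': array([ 0.00081057,  0.00051122, -0.00152803, -0.001596  , -0.00011644,
       -0.00171338]), 'effort': array([-1.44758273e-03, -5.59757423e+01, -4.92041838e+01,  7.66741508e-02,
        2.30646628e-02, -1.71256545e-05]), 'tool_pos': array([0.26514782, 0.53823928, 0.22284595]), 'tool_rot': array([ 2.66755384e+00,  1.65944496e+00, -1.60232370e-05]), 'wrist_force': array([ 0.11989584,  0.44317661, -0.63192503]), 'moment': array([-0.04044877,  0.02060997,  0.05494241]), 'opening': 0.09290088249158414}
```

View pics/scene0.png

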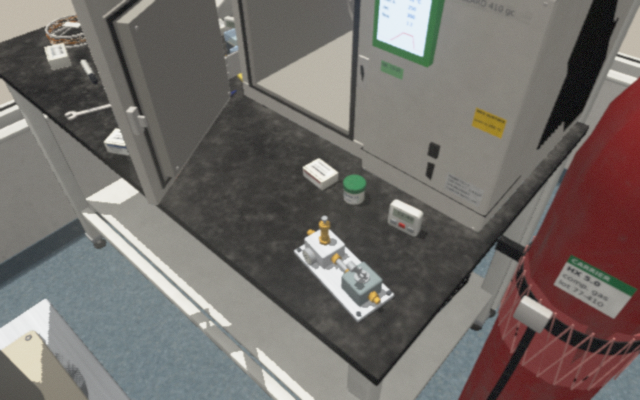

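View pics/top0.png

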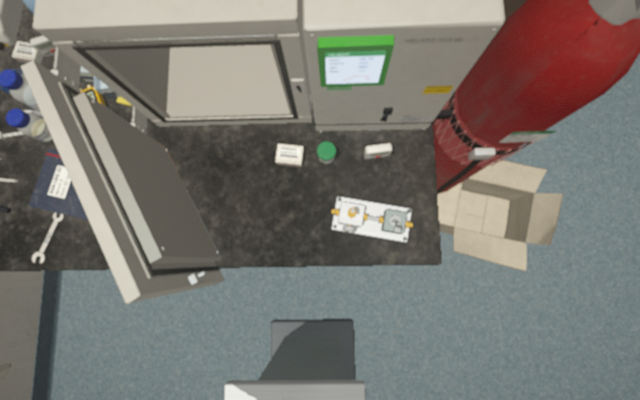

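The scene view shows the manifold at about (345,268), with the nut at (324,228) and the toggle at (362,275). The bystanders are behind it: box (320,173), jar (354,189), timer (405,217). An open oven door stands between the arm's start and the manifold, so I'll measure it.

Run:
```python
from h import *
P=[]
for c in("scene","top"):
    info=ctrl.camera_info(c); im,d=ctrl.read_camera(c)
    v,u=np.mgrid[0:400,0:640]; X=(u-info["cx"])/info["fx"]*d; Y=-(v-info["cy"])/info["fy"]*d
    p=np.stack([X,Y,-d,np.ones_like(d)],-1)[d>0]@np.linalg.inv(np.array(info["view"])).T
    P.append(p[:,:3])
    print(c,proj(info,[0,0,0]),proj(info,[.265,.538,.22]))
P=np.vstack(P)
# max height map, 5cm cells
print("cols y from 0.8 to -0.5")
ys=np.arange(0.8,-0.5,-0.05)
print("      ",*["%4d"%round(y*100) for y in ys])
for x in np.arange(0.0,0.95,0.05):
    row=[]
    for y in ys:
        m=(abs(P[:,0]-x)<.025)&(abs(P[:,1]-y)<.025)
        row.append("%4d"%round(P[m,2].max()*100) if m.any() else "   .")
    print("%.2f"%x,*row)
def rep(c):
  pass
```

```text
scene (np.float64(-3.529487328273717), np.float64(429.8246320230422)) (np.float64(-38.44602028412004), np.float64(76.52695068356005))
top (np.float64(294.3671132078485), np.float64(455.53134271880515)) (np.float64(-16.895614149271125), np.float64(354.780167058959))
cols y from 0.8 to -0.5
         80   75   70   65   60   55   50   45   40   35   30   25   20   15   10    5    0   -5  -10  -15  -20  -25  -30  -35  -40  -45
0.00  -89  -89  -89  -88  -89  -89  -89  -89  -89  -89  -89  -89  -80    .    .    .    .    .    .  -79  -79  -89  -89  -89  -89  -89
0.05  -89  -89  -89  -89  -89  -89  -89  -89  -89  -89  -89  -89  -80    0    1    1   14   14  -80  -79  -80  -89  -89  -89  -89  -88
0.10  -89  -89  -89  -89  -89  -89  -89  -89  -89  -89  -89  -88  -80    0    1    1    1    1    0    0  -80  -89  -89  -89  -89  -88
0.15  -89  -89  -89  -89  -89  -88  -89  -89  -88  -89  -89  -89  -80    0    0    0    0    0    0    0  -79  -89  -89  -89  -88  -89
0.20  -89  -89  -89  -89  -89  -89  -89  -89  -89  -89  -89  -89  -89  -89  -89  -89  -89  -89  -89  -89  -89  -89  -89  -88  -89  -8
[... 1191 characters left out ...]
    6    0    0    .    1
0.70    .    1    0    1    2    2    .    .    .   44   44    1    1    0    0    3    3    5   45   45   45   43   45    0  -15   53
0.75    .    2    2   11   11    .    .    .    1   45   45   45   45   45   45   45   45   46   46   46   46   46   46   46   32   40
0.80    .    1    2   14   14    .    3    1    1   45   45   45   45   45   45   45   45   45    .    .  -66  -65    0   44   33   42
0.85    .    3    0   15   14    3    7    7    1    .   29    8    8    8    8    8    8   37    .    .  -65  -65    0   42   32   37
0.90    .    2    3    .    0    7    7    .    .    .   24    8    8    8    8    8    .    .    .    .  -66  -65    0   40  -89   29
```

Request:
arm_command --series '[{"z":0.15},{"z":0.3},{"z":0.45,"x":-0.03,"y":-0.06},{"z":0.6,"x":-0.07,"y":-0.14},{"z":0.75,"x":-0.1,"y":-0.2},{"z":0.9,"x":-0.15,"y":-0.3},{"z":1,"x":-0.2,"y":-0.4},{"z":1,"x":-0.25,"y":-0.5},{"z":1,"x":-0.3,"y":-0.6},{"z":1,"x":-0.33,"y":-0.67}]'

```text
schema error: expected keys x, y, z, rx, ry, rz
```

Run:
```python
from h import *
o=ctrl.observe();print(o["clock"],o["joints"],o["tool_pos"],o["tool_rot"])
im,d=ctrl.read_camera("wrist");save("w1.png",im)
```

```text
1.45 [ 1.02761360e+00  1.30400986e-01  1.48821955e+00  2.41981061e-05
  1.52300631e+00 -8.53904537e-02] [0.2651447  0.53822924 0.22282388] [-2.66754730e+00 -1.65944508e+00  6.50918377e-05]
```

Request:
arm_command --series '[{"x":0,"y":0,"z":0.15,"rx":0,"ry":0,"rz":0},{"x":0,"y":0,"z":0.3,"rx":0,"ry":0,"rz":0},{"x":-0.03,"y":-0.06,"z":0.45,"rx":0,"ry":0,"rz":0},{"x":-0.07,"y":-0.14,"z":0.6,"rx":0,"ry":0,"rz":0},{"x":-0.1,"y":-0.2,"z":0.75,"rx":0,"ry":0,"rz":0},{"x":-0.15,"y":-0.3,"z":0.9,"rx":0,"ry":0,"rz":0},{"x":-0.2,"y":-0.4,"z":1,"rx":0,"ry":0,"rz":0},{"x":-0.25,"y":-0.5,"z":1,"rx":0,"ry":0,"rz":0},{"x":-0.3,"y":-0.6,"z":1,"rx":0,"ry":0,"rz":0},{"x":-0.33,"y":-0.67,"z":1,"rx":0,"ry":0,"rz":0}]'

```text
clock: 2.5
tool_pos: [0.1986, 0.4033, 0.4235]
tool_rot: [-2.667, -1.659, -0.002]
wrist_force: [0.1, -0.0, 0.8]
opening: 0.093
```

Run:
```python
from h import *
from scipy.optimize import least_squares
o=ctrl.observe();print(o["clock"],o["joints"],o["tool_pos"],o["tool_rot"])
qa=[1.0276,.1304,1.4882,1.523];pa=[.26514,.53823,.22284]
q=o["joints"];p=o["tool_pos"]
for qq,pp in(((qa[0],)+tuple(qa[1:]),pa),((q[0],q[1],q[2],q[4]),p)):
    c,s=np.cos(qq[0]),np.sin(qq[0]);print("inplane r",pp[0]*c+pp[1]*s,"lat",-pp[0]*s+pp[1]*c,"z",pp[2],qq[1],qq[1]+qq[2])
```

```text
2.5 [ 9.99057792e-01 -2.65915603e-01  1.50394069e+00  3.16724651e-05
  1.90226209e+00 -1.14089509e-01] [0.19861546 0.40332877 0.4235252 ] [-2.66692597e+00 -1.65934475e+00 -1.83265902e-03]
inplane r 0.5978018935402696 lat 0.051221563619906624 z 0.22284 0.1304 1.6186
inplane r 0.44665379588834725 lat 0.05121117845644943 z 0.4235252046145581 -0.2659156032564592 1.2380250915299147
```

Request:
arm_command --series '[{"x":0,"y":0,"z":0.22,"rx":0,"ry":0,"rz":-0.07},{"x":0,"y":0,"z":0.44,"rx":0,"ry":0,"rz":-0.14},{"x":0,"y":0,"z":0.65,"rx":0,"ry":0,"rz":-0.21},{"x":0.1,"y":-0.14,"z":0.65,"rx":0,"ry":0,"rz":-0.28},{"x":0.2,"y":-0.28,"z":0.65,"rx":0,"ry":0,"rz":-0.35},{"x":0.3,"y":-0.42,"z":0.65,"rx":0,"ry":0,"rz":-0.42},{"x":0.4,"y":-0.56,"z":0.65,"rx":0,"ry":0,"rz":-0.49},{"x":0.5,"y":-0.7,"z":0.65,"rx":0,"ry":0,"rz":-0.56},{"x":0.6,"y":-0.84,"z":0.65,"rx":0,"ry":0,"rz":-0.63},{"x":0.7,"y":-1,"z":0.65,"rx":0,"ry":0,"rz":-0.7}]'

```text
clock: 3.5
tool_pos: [0.3397, 0.2031, 0.5529]
tool_rot: [-3.091, 0.56, -0.001]
wrist_force: [0.7, 0.5, -0.4]
opening: 0.093
```

Request:
arm_command --series '[{"x":0.06,"y":-0.14,"z":0,"rx":0,"ry":0,"rz":-0.07},{"x":0.12,"y":-0.28,"z":0,"rx":0,"ry":0,"rz":-0.14},{"x":0.18,"y":-0.42,"z":0,"rx":0,"ry":0,"rz":-0.21},{"x":0.24,"y":-0.56,"z":0,"rx":0,"ry":0,"rz":-0.28},{"x":0.3,"y":-0.7,"z":0,"rx":0,"ry":0,"rz":-0.35},{"x":0.36,"y":-0.84,"z":0,"rx":0,"ry":0,"rz":-0.42},{"x":0.4,"y":-1,"z":0,"rx":0,"ry":0,"rz":-0.49},{"x":0.4,"y":-1,"z":0,"rx":0,"ry":0,"rz":-0.56},{"x":0.4,"y":-1,"z":0,"rx":0,"ry":0,"rz":-0.63},{"x":0.4,"y":-1,"z":0,"rx":0,"ry":0,"rz":-0.66}]'

```text
clock: 4.5
tool_pos: [0.4192, 0.0038, 0.5529]
tool_rot: [-2.023, 2.403, -0.0]
wrist_force: [0.2, 0.4, 0.2]
opening: 0.0927
```

Request:
arm_command --series '[{"x":0.02,"y":-0.15,"z":0,"rx":0,"ry":0,"rz":0},{"x":0.05,"y":-0.3,"z":0,"rx":0,"ry":0,"rz":0},{"x":0.08,"y":-0.45,"z":-0.1,"rx":0,"ry":0,"rz":0},{"x":0.1,"y":-0.6,"z":-0.25,"rx":0,"ry":0,"rz":0},{"x":0.13,"y":-0.75,"z":-0.4,"rx":0,"ry":0,"rz":0},{"x":0.15,"y":-0.9,"z":-0.6,"rx":0,"ry":0,"rz":0},{"x":0.15,"y":-1,"z":-0.8,"rx":0,"ry":0,"rz":0},{"x":0.15,"y":-1,"z":-1,"rx":0,"ry":0,"rz":0},{"x":0.15,"y":-1,"z":-1,"rx":0,"ry":0,"rz":0},{"x":0.15,"y":-1,"z":-1,"rx":0,"ry":0,"rz":0}]'

```text
clock: 5.5
tool_pos: [0.4489, -0.1955, 0.3535]
tool_rot: [2.031, -2.396, -0.001]
wrist_force: [0.1, 0.1, 0.6]
opening: 0.0931
```

```bash
cat >> h.py <<'E'
NAMES=("purge_unit","toggle_pivot","toggle_grip","lock_nut_center","valve_tip_top")
def look(c,fn,names=NAMES):
    info=ctrl.camera_info(c); im,d=ctrl.read_camera(c); save(fn,im)
    for t in names:
        r=ctrl.pinpoint(t,c)
        print(c,t,[(round(q["p"],2),np.round(w(c,q["point"],info),4).tolist()) for q in r[:2]])
    return info,im,d
def st():
    o=ctrl.observe();Rm=R.from_rotvec(o["tool_rot"]).as_matrix();print(o["clock"],"q",np.round(o["joints"],3),"tcp",np.round(o["tool_pos"],4),"F",np.round(o["wrist_force"],1),"op",round(o["opening"],4),"yaw",round(np.arctan2(Rm[1,0],Rm[0,0]),4),"zaxis",np.round(Rm[:,2],3));return o
E
python3 - <<'E'
from h import *
st();look("wrist","w2.png");ctrl.observe()
for c in ("scene","top"):look(c,c+"2.png")
E
```

```text
5.5 q [-0.516 -0.184  1.562  0.     1.765  1.22 ] tcp [ 0.4489 -0.1955  0.3535] F [0.1 0.1 0.6] op 0.0931 yaw -1.7354 zaxis [-0.001  0.    -1.   ]
wrist purge_unit [(0.86, [0.5262, -0.1894, 0.0034]), (0.68, [0.488, -0.2328, 0.0964])]
wrist toggle_pivot [(0.69, [0.6793, -0.0842, 0.003]), (0.64, [0.5123, -0.235, 0.0493])]
wrist toggle_grip [(0.39, [0.4889, -0.2331, 0.0992])]
wrist lock_nut_center [(0.41, [0.5359, -0.1357, 0.0863])]
wrist valve_tip_top [(0.42, [0.5269, -0.1383, 0.1068])]
scene purge_unit [(0.7, [0.5157, -0.1871, -0.0019])]
scene toggle_pivot [(0.64, [0.5071, -0.2356, 0.0484])]
scene toggle_grip [(0.73, [0.5081, -0.2348, 0.0491]), (0.54, [0.4863, -0.2303, 0.0959])]
scene lock_nut_center [(0.59, [0.5297, -0.1392, 0.0872])]
scene valve_tip_top [(0.65, [0.5309, -0.1367, 0.1025])]
top purge_unit []
top toggle_pivot [(0.16, [0.6838, -0.0833, 0.0006])]
top toggle_grip []
top lock_nut_center []
top valve_tip_top []
```

View pics/w2.png

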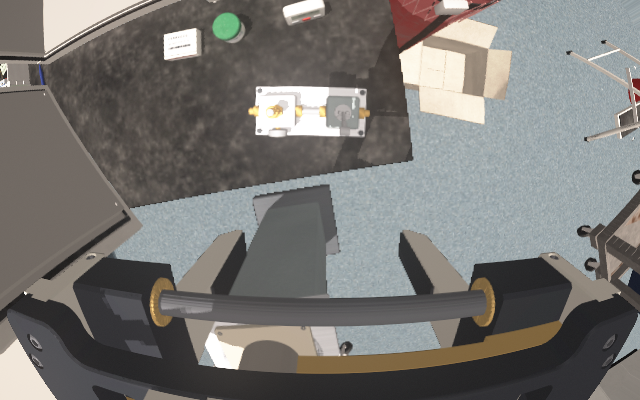

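The wrist view shows the manifold at (310,112), nut at (277,110) and toggle at (343,115), aligned with the jaws. I'll zoom in for exact edges.

Run:
```python
from h import *
im=cv2.imread("pics/w2.png")[80:144,244:380];cv2.imwrite("pics/w2z.png",cv2.resize(im,None,fx=5.8,fy=5.8,interpolation=cv2.INTER_CUBIC))
im=cv2.imread("pics/scene2.png")[205:330,285:405];cv2.imwrite("pics/s2z.png",cv2.resize(im,None,fx=4.8,fy=4.8,interpolation=cv2.INTER_CUBIC))
```

```text
(no output)
```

View pics/w2z.png

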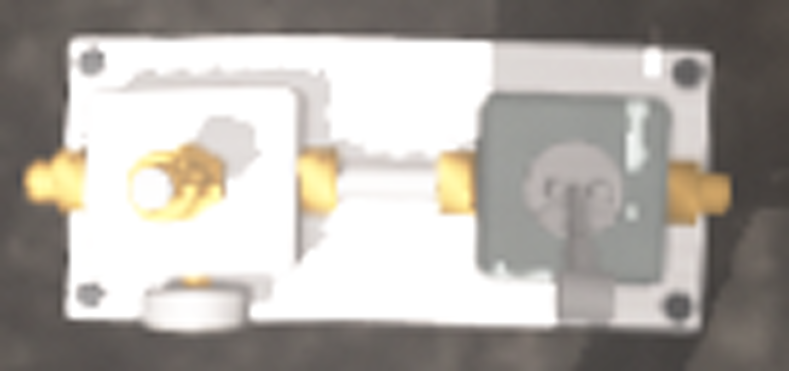

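View pics/s2z.png

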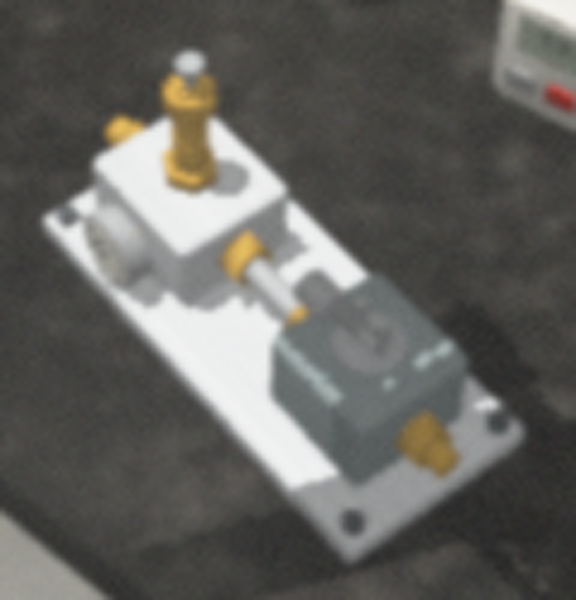

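```bash
cat >> h.py <<'E'
def projw(info,P):
    V=np.array(info["view"]);c=(V@np.r_[P,1])[:3];x,y,z=c[0],-c[1],-c[2]
    t=np.arctan2(np.hypot(x,y),z);k=t/np.hypot(x,y)
    return np.array([info["cx"]+info["fx"]*k*x,info["cy"]+info["fy"]*k*y])
def mw(m,p):  # manifold->world
    c,s=np.cos(m[2]),np.sin(m[2]);return np.array([m[0]+c*p[0]-s*p[1],m[1]+s*p[0]+c*p[1],p[2]])
E
python3 - <<'E'
from h import *
from scipy.optimize import least_squares
wi=ctrl.camera_info("wrist");si=ctrl.camera_info("scene")
W=lambda z:np.array(z)/5.8+[244,80]-.5+.5/5.8
S=lambda z:np.array(z)/4.8+[285,205]-.5+.5/4.8
C={"bl":(.04,.09,.01),"br":(.04,-.09,.01),"fr":(-.04,-.09,.01),"fl":(-.04,.09,.01),"tip":(0,.05,.104)}
wo={"bl":W((70,38)),"br":W((710,52)),"fr":W((700,328)),"fl":W((66,320)),"tip":W((152,190))}
so={"fl":S((43,220)),"fr":S((348,560)),"br":S((525,432)),"tip":S((189,62))}
def rw(m,k):return projw(wi,mw(m,C[k]))-wo[k]
def rs(m,k):return np.array(proj(si,mw(m,C[k])))-so[k]
for nm,f in (("w",lambda m:np.concatenate([rw(m,k) for k in wo])),("s",lambda m:np.concatenate([rs(m,k) for k in so])),("both",lambda m:np.concatenate([rw(m,k) for k in wo]+[rs(m,k) for k in so]))):
    r=least_squares(f,[.517,-.187,-.17]);print(nm,np.round(r.x,4),np.round(r.fun,1))
m=r.x
for n,p in (("grip",(-.05*np.sin(.5),-.05,.052+.05*np.cos(.5))),("pivot",(0,-.05,.052)),("nut",(0,.05,.085))):print(n,np.round(mw(m,p),4),projw(wi,mw(m,p)))
print("grip seen",W((585,303)))
# triangulate tip
def f(P):return np.r_[projw(wi,P)-wo["tip"],np.array(proj(si,P))-so["tip"]]
r=least_squares(f,[.53,-.137,.1]);print("tip tri",r.x,r.fun)
E
```

```text
w [ 0.5205 -0.1885 -0.1904] [-0.4  0.3  0.3 -0.4  0.1  0.6  0.3 -0.2 -0.2 -0.2]
s [ 0.5155 -0.1887 -0.1977] [-0.4 -0.4  0.1 -0.5  0.2  0.4  0.1  0.5]
both [ 0.5187 -0.1884 -0.197 ] [-0.2  1.   0.6  1.1 -0.   2.   0.2  0.6 -0.1  0.9  0.7 -1.5  1.2 -2.
  1.2 -1.   1.2 -0.6]
grip [ 0.4854 -0.2327  0.0959] [344.12855687 132.29906573]
pivot [ 0.5089 -0.2374  0.052 ] [342.69278297 113.6356062 ]
nut [ 0.5285 -0.1393  0.085 ] [271.98259632 112.76133347]
grip seen [344.44827586 131.82758621]
tip tri [ 0.52910539 -0.13821751  0.10069755] [-0.54091959  0.50969608  0.90580243  0.19319195]
```

Request:
arm_command --series '[{"x":0.03,"y":-0.03,"z":-0.12,"rx":0,"ry":0,"rz":-0.012},{"x":0.06,"y":-0.06,"z":-0.24,"rx":0,"ry":0,"rz":-0.012},{"x":0.09,"y":-0.09,"z":-0.36,"rx":0,"ry":0,"rz":-0.012},{"x":0.12,"y":-0.12,"z":-0.48,"rx":0,"ry":0,"rz":-0.012},{"x":0.15,"y":-0.15,"z":-0.6,"rx":0,"ry":0,"rz":-0.012},{"x":0.19,"y":-0.185,"z":-0.7,"rx":0,"ry":0,"rz":-0.012},{"x":0.19,"y":-0.185,"z":-0.8,"rx":0,"ry":0,"rz":-0.012},{"x":0.19,"y":-0.185,"z":-0.9,"rx":0,"ry":0,"rz":-0.012},{"x":0.19,"y":-0.185,"z":-0.9,"rx":0,"ry":0,"rz":-0.012},{"x":0.19,"y":-0.185,"z":-0.9,"rx":0,"ry":0,"rz":-0.012}]' --grip -0.14

```text
clock: 7.4
tool_pos: [0.487, -0.2326, 0.1729]
tool_rot: [2.001, -2.422, -0.001]
wrist_force: [0.1, -0.6, 0.2]
opening: 0.0398
```

Run:
```python
from h import *
st();look("wrist","w3.png");look("scene","scene3.png")
```

```text
7.4 q [-0.541 -0.003  1.719  0.     1.426  1.22 ] tcp [ 0.487  -0.2326  0.1729] F [ 0.1 -0.6  0.2] op 0.0398 yaw -1.7605 zaxis [-0.001  0.    -1.   ]
wrist purge_unit [(0.9, [0.5222, -0.1887, 0.0024]), (0.51, [0.6846, 0.0049, -0.002])]
wrist toggle_pivot [(0.63, [0.5092, -0.2351, 0.0541]), (0.16, [0.5284, -0.1377, 0.105])]
wrist toggle_grip [(0.82, [0.4858, -0.2351, 0.0982])]
wrist lock_nut_center [(0.76, [0.5355, -0.1367, 0.089]), (0.15, [0.53, -0.1389, 0.1042])]
wrist valve_tip_top [(0.91, [0.5293, -0.1371, 0.105]), (0.41, [0.679, -0.2098, 0.0004])]
scene purge_unit [(0.56, [0.5182, -0.1872, -0.0022]), (0.48, [0.4848, -0.2254, 0.0936])]
scene toggle_pivot [(0.58, [0.5066, -0.2345, 0.0478])]
scene toggle_grip [(0.56, [0.4855, -0.2268, 0.0957])]
scene lock_nut_center [(0.63, [0.5247, -0.1369, 0.0861])]
scene valve_tip_top [(0.49, [0.5302, -0.1361, 0.0981])]
```

View pics/w3.png

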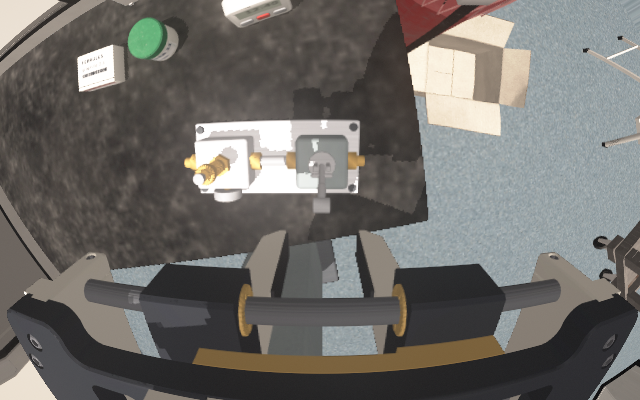

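The wrist view now shows the grip at (321,205), centred between the fingertips (283 and 366). I'll refit at this closer range.

Run:
```python
from h import *
im=cv2.imread("pics/w3.png")[110:220,180:372];cv2.imwrite("pics/w3z.png",cv2.resize(im,None,fx=4,fy=4,interpolation=cv2.INTER_CUBIC))
wi=ctrl.camera_info("wrist")
o=ctrl.observe();t=o["tool_pos"]
for z in(.104,.096):print(z,projw(wi,[t[0],t[1],z]))
print(projw(wi,[t[0],t[1],t[2]-.025]))
```

```text
0.104 [321.51822403 207.73942462]
0.096 [321.52516564 204.50042661]
[321.47182682 229.75047287]
```

View pics/w3z.png

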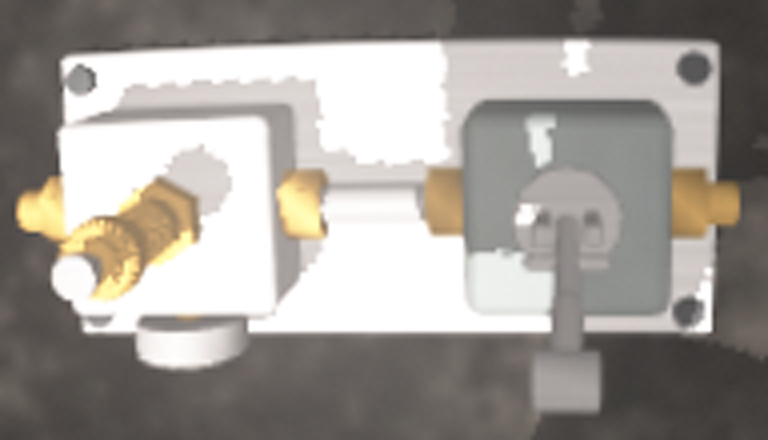

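Run:
```python
from h import *
from scipy.optimize import least_squares
wi=ctrl.camera_info("wrist")
W=lambda z:np.array(z)/4+[180,110]-.5+.5/4
C={"bl":(.04,.09,.01),"br":(.04,-.09,.01),"fr":(-.04,-.09,.01),"tip":(0,.05,.104),"grip":(-.024,-.05,.0959)}
wo={"bl":W((62,52)),"br":W((720,40)),"fr":W((713,333)),"tip":W((74,277)),"grip":W((567,382))}
r=least_squares(lambda m:np.concatenate([projw(wi,mw(m,C[k]))-wo[k] for k in wo]),[.517,-.187,-.19]);m=r.x
print(np.round(m,4),np.round(r.fun,1))
for n,p in (("grip",(-.05*np.sin(.5),-.05,.052+.05*np.cos(.5))),("pivot",(0,-.05,.052)),("nut",(0,.05,.085))):print(n,np.round(mw(m,p),4))
```

```text
[ 0.5205 -0.1882 -0.1952] [-0.3  0.6  0.3  0.4 -0.2  0.4  0.2 -0.3 -0.  -0.8]
grip [ 0.4873 -0.2327  0.0959]
pivot [ 0.5108 -0.2373  0.052 ]
nut [ 0.5302 -0.1392  0.085 ]
```

Request:
arm_command --series '[{"x":0,"y":0,"z":-0.08,"rx":0,"ry":0,"rz":-0.002},{"x":0,"y":0,"z":-0.16,"rx":0,"ry":0,"rz":-0.002},{"x":0,"y":0,"z":-0.24,"rx":0,"ry":0,"rz":-0.002},{"x":0,"y":0,"z":-0.3,"rx":0,"ry":0,"rz":-0.002},{"x":0,"y":0,"z":-0.33,"rx":0,"ry":0,"rz":-0.002},{"x":0,"y":0,"z":-0.355,"rx":0,"ry":0,"rz":-0.002},{"x":0,"y":0,"z":-0.355,"rx":0,"ry":0,"rz":-0.002},{"x":0,"y":0,"z":-0.355,"rx":0,"ry":0,"rz":-0.002},{"x":0,"y":0,"z":-0.355,"rx":0,"ry":0,"rz":-0.002},{"x":0,"y":0,"z":-0.355,"rx":0,"ry":0,"rz":-0.002}]'

```text
clock: 9.0
tool_pos: [0.4876, -0.2331, 0.1026]
tool_rot: [-1.996, 2.426, -0.002]
wrist_force: [0.4, -0.5, -0.4]
opening: 0.0401
```

Request:
arm_command --series '[{"x":0,"y":0,"z":0,"rx":0,"ry":0,"rz":0},{"x":0,"y":0,"z":0,"rx":0,"ry":0,"rz":0},{"x":0,"y":0,"z":0,"rx":0,"ry":0,"rz":0},{"x":0,"y":0,"z":0,"rx":0,"ry":0,"rz":0},{"x":0,"y":0,"z":0,"rx":0,"ry":0,"rz":0},{"x":0,"y":0,"z":0,"rx":0,"ry":0,"rz":0},{"x":0,"y":0,"z":0,"rx":0,"ry":0,"rz":0},{"x":0,"y":0,"z":0,"rx":0,"ry":0,"rz":0},{"x":0,"y":0,"z":0,"rx":0,"ry":0,"rz":0},{"x":0,"y":0,"z":0,"rx":0,"ry":0,"rz":0}]' --grip -1 --newtons 15

```text
clock: 10.0
tool_pos: [0.4872, -0.2325, 0.1018]
tool_rot: [-1.996, 2.426, 0.0]
wrist_force: [0.3, 5.0, 1.3]
opening: 0.0131
```

Run:
```python
from h import *
o=st();m=(.5205,-.1882,-.1952)
P=lambda a,r:mw(m,(r*np.sin(a),-.05,.052+r*np.cos(a)))
# moves relative to grip at (-.5,.05)
p0=P(-.5,.05)
for a,r in [(-.5,.0525),(-.5,.055),(-.5,.0575)]+[(a,.0577) for a in np.arange(-.4,.51,.1)]+[(.5,.055),(.5,.05)]:
    print(round(a,2),r,np.round((P(a,r)-p0)/.2,4))
```

```text
10.0 q [-0.541  0.061  1.789  0.     1.292  1.224] tcp [ 0.4872 -0.2325  0.1018] F [0.3 5.  1.3] op 0.0131 yaw -1.7646 zaxis [ 0.  0. -1.]
-0.5 0.0525 [-0.0059  0.0012  0.011 ]
-0.5 0.055 [-0.0118  0.0023  0.0219]
-0.5 0.0575 [-0.0176  0.0035  0.0329]
-0.4 0.0577 [ 0.0074 -0.0015  0.0463]
-0.3 0.0577 [ 0.0339 -0.0067  0.0562]
-0.2 0.0577 [ 0.0614 -0.0121  0.0634]
-0.1 0.0577 [ 0.0893 -0.0177  0.0677]
-0.0 0.0577 [ 0.1176 -0.0232  0.0691]
0.1 0.0577 [ 0.1458 -0.0288  0.0677]
0.2 0.0577 [ 0.1738 -0.0344  0.0634]
0.3 0.0577 [ 0.2012 -0.0398  0.0562]
0.4 0.0577 [ 0.2278 -0.045   0.0463]
0.5 0.0577 [ 0.2533 -0.0501  0.0338]
0.5 0.055 [ 0.2469 -0.0488  0.0219]
0.5 0.05 [ 0.2352 -0.0465  0.    ]
```

Request:
arm_command --series '[{"x":-0.003,"y":0.001,"z":0.006,"rx":0,"ry":0,"rz":0},{"x":-0.006,"y":0.001,"z":0.011,"rx":0,"ry":0,"rz":0},{"x":-0.009,"y":0.002,"z":0.017,"rx":0,"ry":0,"rz":0},{"x":-0.012,"y":0.002,"z":0.022,"rx":0,"ry":0,"rz":0},{"x":-0.015,"y":0.003,"z":0.028,"rx":0,"ry":0,"rz":0},{"x":-0.018,"y":0.0035,"z":0.033,"rx":0,"ry":0,"rz":0},{"x":-0.018,"y":0.0035,"z":0.034,"rx":0,"ry":0,"rz":0},{"x":-0.018,"y":0.0035,"z":0.034,"rx":0,"ry":0,"rz":0},{"x":-0.018,"y":0.0035,"z":0.034,"rx":0,"ry":0,"rz":0},{"x":-0.018,"y":0.0035,"z":0.034,"rx":0,"ry":0,"rz":0}]'

```text
clock: 11.0
tool_pos: [0.4835, -0.2319, 0.1085]
tool_rot: [-1.996, 2.426, 0.0]
wrist_force: [2.4, 4.5, -1.7]
opening: 0.0133
```

Run:
```python
from h import *
st();im,_=ctrl.read_camera("wrist");save("w4.png",cv2.resize(im[120:280,220:420],None,fx=4,fy=3.7))
```

```text
11.0 q [-0.543  0.044  1.793  0.     1.305  1.222] tcp [ 0.4835 -0.2319  0.1085] F [ 2.4  4.5 -1.7] op 0.0133 yaw -1.7647 zaxis [-0.  0. -1.]
```

View pics/w4.png

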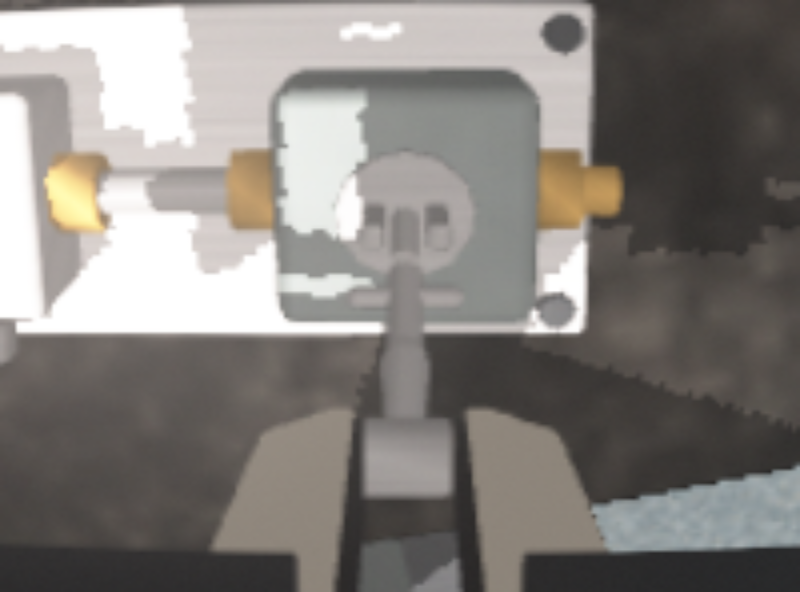

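Request:
arm_command --series '[{"x":0.025,"y":-0.005,"z":0.013,"rx":0,"ry":0,"rz":0},{"x":0.052,"y":-0.01,"z":0.023,"rx":0,"ry":0,"rz":0},{"x":0.079,"y":-0.0155,"z":0.03,"rx":0,"ry":0,"rz":0},{"x":0.107,"y":-0.021,"z":0.034,"rx":0,"ry":0,"rz":0},{"x":0.1355,"y":-0.0265,"z":0.0355,"rx":0,"ry":0,"rz":0},{"x":0.164,"y":-0.032,"z":0.034,"rx":0,"ry":0,"rz":0},{"x":0.192,"y":-0.038,"z":0.03,"rx":0,"ry":0,"rz":0},{"x":0.219,"y":-0.043,"z":0.023,"rx":0,"ry":0,"rz":0},{"x":0.246,"y":-0.0485,"z":0.013,"rx":0,"ry":0,"rz":0},{"x":0.269,"y":-0.053,"z":0.001,"rx":0,"ry":0,"rz":0}]'

```text
clock: 12.05
tool_pos: [0.5376, -0.2425, 0.1085]
tool_rot: [1.996, -2.426, -0.002]
wrist_force: [-0.5, 5.1, -2.3]
opening: 0.0134
```

Run:
```python
from h import *
st();im,_=ctrl.read_camera("wrist");save("w5.png",cv2.resize(im[120:280,220:420],None,fx=4,fy=3.7))
```

```text
12.05 q [-0.511  0.185  1.64   0.     1.317  1.254] tcp [ 0.5376 -0.2425  0.1085] F [-0.5  5.1 -2.3] op 0.0134 yaw -1.7645 zaxis [-0.001  0.001 -1.   ]
```

View pics/w5.png

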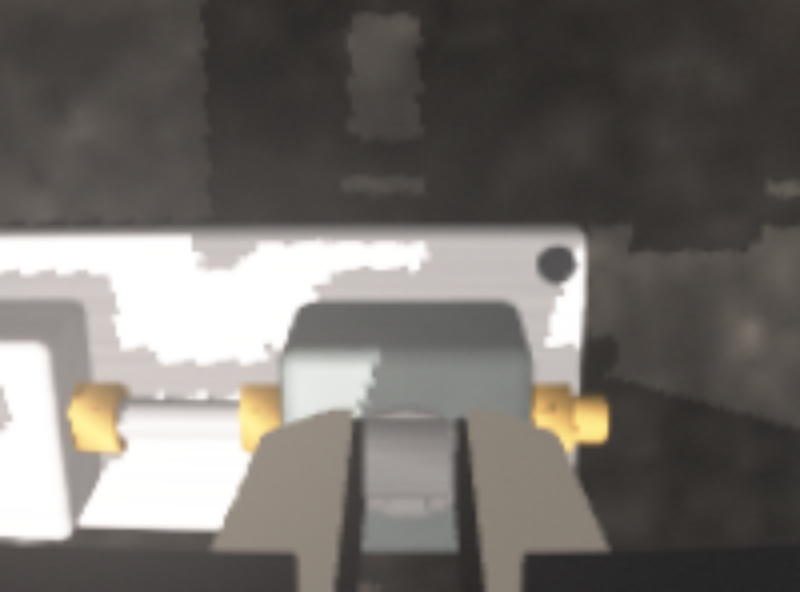

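The barrel is still held between the pads and the bat is leaning away. Next: let it back in, then release.

Request:
arm_command --series '[{"x":-0.003,"y":0.001,"z":-0.006,"rx":0,"ry":0,"rz":0},{"x":-0.006,"y":0.001,"z":-0.012,"rx":0,"ry":0,"rz":0},{"x":-0.009,"y":0.002,"z":-0.018,"rx":0,"ry":0,"rz":0},{"x":-0.012,"y":0.002,"z":-0.024,"rx":0,"ry":0,"rz":0},{"x":-0.015,"y":0.003,"z":-0.03,"rx":0,"ry":0,"rz":0},{"x":-0.018,"y":0.0035,"z":-0.034,"rx":0,"ry":0,"rz":0},{"x":-0.018,"y":0.0035,"z":-0.036,"rx":0,"ry":0,"rz":0},{"x":-0.018,"y":0.0035,"z":-0.036,"rx":0,"ry":0,"rz":0},{"x":-0.018,"y":0.0035,"z":-0.036,"rx":0,"ry":0,"rz":0},{"x":-0.018,"y":0.0035,"z":-0.036,"rx":0,"ry":0,"rz":0}]'

```text
clock: 13.1
tool_pos: [0.5343, -0.2418, 0.1019]
tool_rot: [-1.996, 2.426, 0.0]
wrist_force: [0.6, 6.2, -0.8]
opening: 0.0136
```

Request:
arm_command --series '[{"x":0,"y":0,"z":0,"rx":0,"ry":0,"rz":0},{"x":0,"y":0,"z":0,"rx":0,"ry":0,"rz":0},{"x":0,"y":0,"z":0,"rx":0,"ry":0,"rz":0},{"x":0,"y":0,"z":0,"rx":0,"ry":0,"rz":0},{"x":0,"y":0,"z":0,"rx":0,"ry":0,"rz":0},{"x":0,"y":0,"z":0.1,"rx":0,"ry":0,"rz":0},{"x":0,"y":0,"z":0.2,"rx":0,"ry":0,"rz":0},{"x":0,"y":0,"z":0.3,"rx":0,"ry":0,"rz":0},{"x":0,"y":0,"z":0.4,"rx":0,"ry":0,"rz":0},{"x":0,"y":0,"z":0.4,"rx":0,"ry":0,"rz":0}]' --grip -0.14

```text
clock: 14.1
tool_pos: [0.5355, -0.2431, 0.1853]
tool_rot: [-1.995, 2.425, -0.009]
wrist_force: [0.7, -0.5, 0.1]
opening: 0.0403
```

Run:
```python
from h import *
st();wi,im,_=look("wrist","w6.png",("toggle_grip","valve_tip_top","lock_nut_center"));save("w6z.png",cv2.resize(im[120:280,160:420],None,fx=3,fy=3))
m=(.5205,-.1882,-.1952)
for a,r in((.5,.05),(.5,.058),(.33,.05)):
    P=mw(m,(r*np.sin(a),-.05,.052+r*np.cos(a)));p=projw(wi,P);print(a,r,P,p,(p-[160,120])*3)
```

```text
14.1 q [-0.513  0.112  1.576 -0.     1.447  1.252] tcp [ 0.5355 -0.2431  0.1853] F [ 0.7 -0.5  0.1] op 0.0403 yaw -1.7648 zaxis [ 0.005 -0.003 -1.   ]
wrist toggle_grip [(0.77, [0.5357, -0.2392, 0.0969])]
wrist valve_tip_top [(0.72, [0.5285, -0.1346, 0.1067])]
wrist lock_nut_center [(0.47, [0.5322, -0.1382, 0.0872])]
0.5 0.05 [ 0.5343179  -0.24189998  0.09587913] [320.21875316 201.96315795] [480.65625947 245.88947386]
0.5 0.058 [ 0.53808046 -0.2426439   0.10289979] [320.18840289 200.16862976] [480.56520866 240.50588929]
0.33 0.05 [ 0.52669632 -0.24039306  0.09930212] [320.22315437 211.85507465] [480.66946312 275.56522396]
```

View pics/w6z.png

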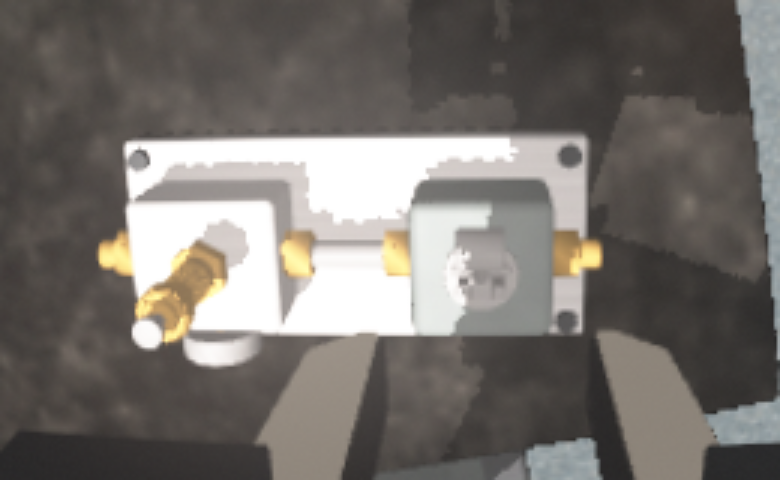

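Request:
arm_command --series '[{"x":0,"y":0.08,"z":0,"rx":0,"ry":0,"rz":-0.06},{"x":-0.01,"y":0.16,"z":0,"rx":0,"ry":0,"rz":-0.12},{"x":-0.015,"y":0.24,"z":0,"rx":0,"ry":0,"rz":-0.18},{"x":-0.02,"y":0.32,"z":0,"rx":0,"ry":0,"rz":-0.24},{"x":-0.025,"y":0.4,"z":0,"rx":0,"ry":0,"rz":-0.3},{"x":-0.025,"y":0.48,"z":0,"rx":0,"ry":0,"rz":-0.35},{"x":-0.025,"y":0.52,"z":0,"rx":0,"ry":0,"rz":-0.35},{"x":-0.025,"y":0.52,"z":0,"rx":0,"ry":0,"rz":-0.35},{"x":-0.025,"y":0.52,"z":0,"rx":0,"ry":0,"rz":-0.35},{"x":-0.025,"y":0.52,"z":0,"rx":0,"ry":0,"rz":-0.35}]'

```text
clock: 15.3
tool_pos: [0.5287, -0.1386, 0.1814]
tool_rot: [0.995, -2.979, -0.0]
wrist_force: [0.1, -1.1, 0.7]
opening: 0.0399
```

Run:
```python
from h import *
o=st();wi,im,_=look("wrist","w7.png",("toggle_grip","valve_tip_top","lock_nut_center"))
t=o["tool_pos"]
for z in(.104,.099,.085):print(z,projw(wi,[t[0],t[1],z]))
u,v=projw(wi,[t[0],t[1],.1]);u0,v0=int(u)-60,int(v)-60;print("crop",u0,v0)
save("w7z.png",cv2.resize(im[v0:v0+120,u0:u0+120],None,fx=5,fy=5,interpolation=cv2.INTER_CUBIC))
```

```text
15.3 q [-0.35   0.009  1.691 -0.     1.442  2.147] tcp [ 0.5287 -0.1386  0.1814] F [ 0.1 -1.1  0.7] op 0.0399 yaw -2.4968 zaxis [-0. -0. -1.]
wrist toggle_grip [(0.56, [0.5331, -0.2402, 0.0968])]
wrist valve_tip_top [(0.71, [0.5287, -0.1372, 0.1075])]
wrist lock_nut_center [(0.73, [0.5333, -0.1355, 0.0894])]
0.104 [321.41857554 204.74165747]
0.099 [321.42277701 202.81482873]
0.085 [321.43382009 197.77869295]
crop 261 143
```

View pics/w7z.png

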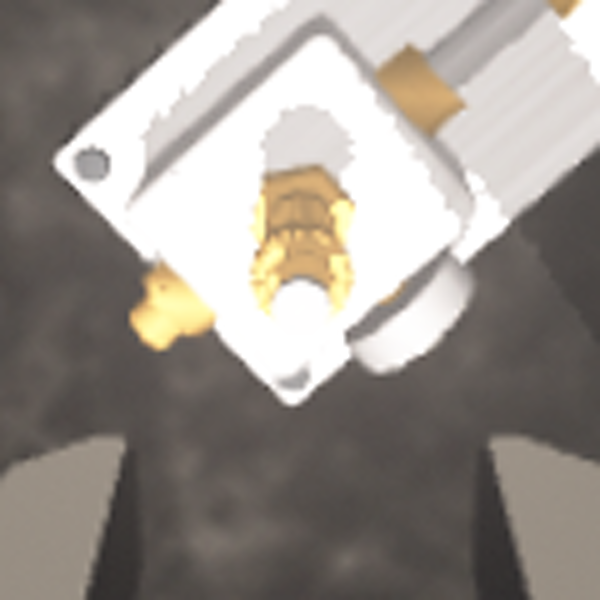

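Request:
arm_command --series '[{"x":0.006,"y":-0.005,"z":-0.08,"rx":0,"ry":0,"rz":0},{"x":0.006,"y":-0.005,"z":-0.16,"rx":0,"ry":0,"rz":0},{"x":0.006,"y":-0.005,"z":-0.24,"rx":0,"ry":0,"rz":0},{"x":0.006,"y":-0.005,"z":-0.32,"rx":0,"ry":0,"rz":0},{"x":0.006,"y":-0.005,"z":-0.38,"rx":0,"ry":0,"rz":0},{"x":0.006,"y":-0.005,"z":-0.42,"rx":0,"ry":0,"rz":0},{"x":0.006,"y":-0.005,"z":-0.452,"rx":0,"ry":0,"rz":0},{"x":0.006,"y":-0.005,"z":-0.452,"rx":0,"ry":0,"rz":0},{"x":0.006,"y":-0.005,"z":-0.452,"rx":0,"ry":0,"rz":0},{"x":0.006,"y":-0.005,"z":-0.452,"rx":0,"ry":0,"rz":0}]'

```text
clock: 16.5
tool_pos: [0.5306, -0.1392, 0.0921]
tool_rot: [-0.994, 2.979, -0.001]
wrist_force: [0.0, 0.5, -0.1]
opening: 0.0399
```

Run:
```python
from h import *
o=st();im,_=ctrl.read_camera("wrist");save("w8.png",cv2.resize(im[120:260,230:410],None,fx=4,fy=4,interpolation=cv2.INTER_CUBIC))
```

```text
16.5 q [-0.35   0.093  1.774 -0.     1.274  2.148] tcp [ 0.5306 -0.1392  0.0921] F [ 0.   0.5 -0.1] op 0.0399 yaw -2.4977 zaxis [ 0.001 -0.001 -1.   ]
```

View pics/w8.png

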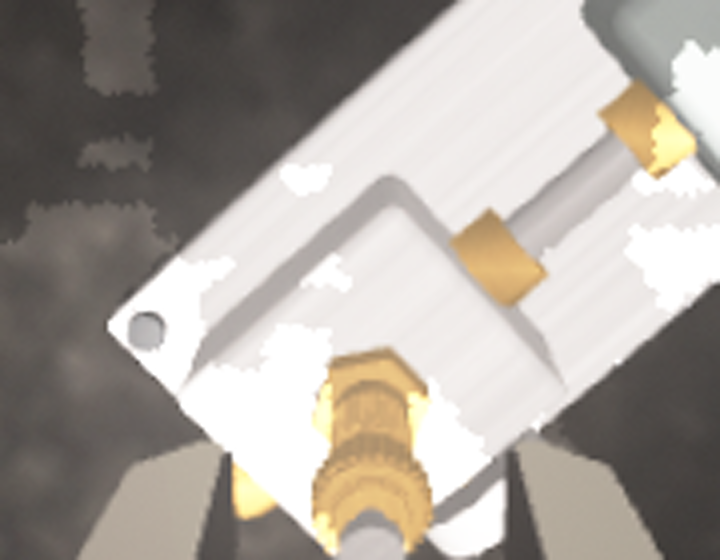

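The nut sits centred between the fingers at about (370,490) in the crop. I'll close on it now.

Request:
arm_command --series '[{"x":0,"y":0,"z":0,"rx":0,"ry":0,"rz":0},{"x":0,"y":0,"z":0,"rx":0,"ry":0,"rz":0},{"x":0,"y":0,"z":0,"rx":0,"ry":0,"rz":0},{"x":0,"y":0,"z":0,"rx":0,"ry":0,"rz":0},{"x":0,"y":0,"z":0,"rx":0,"ry":0,"rz":0},{"x":0,"y":0,"z":0,"rx":0,"ry":0,"rz":0},{"x":0,"y":0,"z":0,"rx":0,"ry":0,"rz":0},{"x":0,"y":0,"z":0,"rx":0,"ry":0,"rz":0},{"x":0,"y":0,"z":0,"rx":0,"ry":0,"rz":0},{"x":0,"y":0,"z":0,"rx":0,"ry":0,"rz":0}]' --grip -1 --newtons 25

```text
clock: 17.55
tool_pos: [0.5301, -0.139, 0.0913]
tool_rot: [-0.994, 2.98, -0.0]
wrist_force: [1.1, 1.2, 0.7]
opening: 0.0161
```

Run:
```python
from h import *
o=st();print(o["moment"])
```

```text
17.55 q [-0.35   0.093  1.775  0.     1.273  2.148] tcp [ 0.5301 -0.139   0.0913] F [1.1 1.2 0.7] op 0.0161 yaw -2.4977 zaxis [ 0. -0. -1.]
[ 0.18995721 -0.05314824  0.01040788]
```

Request:
arm_command --series '[{"x":0,"y":0,"z":0.001,"rx":0,"ry":0,"rz":0.06},{"x":0,"y":0,"z":0.0015,"rx":0,"ry":0,"rz":0.12},{"x":0,"y":0,"z":0.002,"rx":0,"ry":0,"rz":0.18},{"x":0,"y":0,"z":0.003,"rx":0,"ry":0,"rz":0.24},{"x":0,"y":0,"z":0.004,"rx":0,"ry":0,"rz":0.3},{"x":0,"y":0,"z":0.0045,"rx":0,"ry":0,"rz":0.36},{"x":0,"y":0,"z":0.005,"rx":0,"ry":0,"rz":0.42},{"x":0,"y":0,"z":0.006,"rx":0,"ry":0,"rz":0.48},{"x":0,"y":0,"z":0.007,"rx":0,"ry":0,"rz":0.54},{"x":0,"y":0,"z":0.0075,"rx":0,"ry":0,"rz":0.6}]'

```text
clock: 18.55
tool_pos: [0.5303, -0.1382, 0.0928]
tool_rot: [-2.559, 1.819, 0.0]
wrist_force: [3.2, 4.4, 0.8]
opening: 0.0161
```

Run:
```python
from h import *
o=st();print(o["moment"])
im,_=ctrl.read_camera("wrist");save("w9.png",cv2.resize(im[120:260,230:410],None,fx=4,fy=4,interpolation=cv2.INTER_CUBIC))
```

```text
18.55 q [-0.349  0.092  1.774  0.002  1.276  0.886] tcp [ 0.5303 -0.1382  0.0928] F [3.2 4.4 0.8] op 0.0161 yaw -1.2358 zaxis [ 0.001  0.001 -1.   ]
[ 0.73827685 -0.29224391 -0.0788993 ]
```

View pics/w9.png

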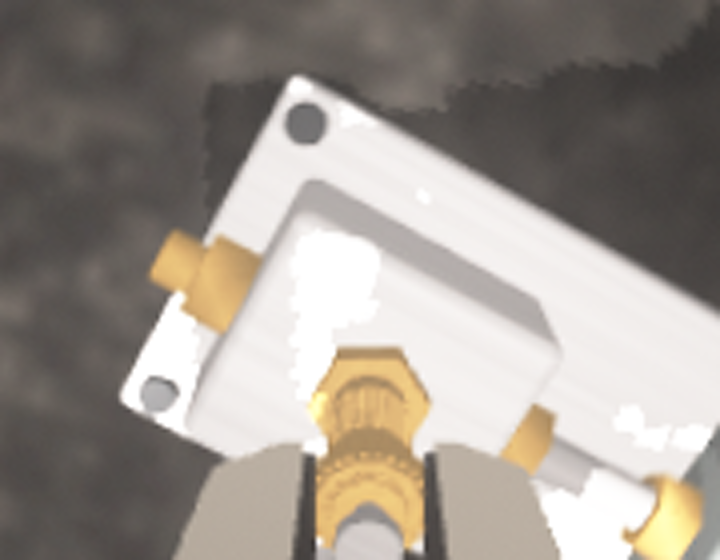

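Request:
arm_command --series '[{"x":0.001,"y":0.002,"z":0.001,"rx":0,"ry":0,"rz":0.06},{"x":0.001,"y":0.003,"z":0.0015,"rx":0,"ry":0,"rz":0.12},{"x":0.001,"y":0.003,"z":0.002,"rx":0,"ry":0,"rz":0.18},{"x":0.001,"y":0.003,"z":0.003,"rx":0,"ry":0,"rz":0.24},{"x":0.001,"y":0.003,"z":0.004,"rx":0,"ry":0,"rz":0.3},{"x":0.001,"y":0.003,"z":0.0045,"rx":0,"ry":0,"rz":0.36},{"x":0.001,"y":0.003,"z":0.005,"rx":0,"ry":0,"rz":0.42},{"x":0.001,"y":0.003,"z":0.006,"rx":0,"ry":0,"rz":0.48},{"x":0.001,"y":0.003,"z":0.007,"rx":0,"ry":0,"rz":0.54},{"x":0.001,"y":0.003,"z":0.0075,"rx":0,"ry":0,"rz":0.6}]'

```text
clock: 19.6
tool_pos: [0.5297, -0.1376, 0.0939]
tool_rot: [-3.14, -0.028, 0.002]
wrist_force: [-1.1, 4.4, 1.5]
opening: 0.0161
```

Run:
```python
from h import *
o=st();print(o["moment"])
```

```text
19.6 q [-3.480e-01  9.000e-02  1.773e+00  1.000e-03  1.280e+00 -3.670e-01] tcp [ 0.5297 -0.1376  0.0939] F [-1.1  4.4  1.5] op 0.0161 yaw 0.0181 zaxis [-0.001  0.001 -1.   ]
[ 0.70059897  0.22269144 -0.07125835]
```

Request:
arm_command --series '[{"x":0,"y":0,"z":0.001,"rx":0,"ry":0,"rz":0.06},{"x":0,"y":0,"z":0.0015,"rx":0,"ry":0,"rz":0.12},{"x":0,"y":0,"z":0.002,"rx":0,"ry":0,"rz":0.18},{"x":0,"y":0,"z":0.003,"rx":0,"ry":0,"rz":0.24},{"x":0,"y":0,"z":0.004,"rx":0,"ry":0,"rz":0.3},{"x":0,"y":0,"z":0.0045,"rx":0,"ry":0,"rz":0.36},{"x":0,"y":0,"z":0.005,"rx":0,"ry":0,"rz":0.42},{"x":0,"y":0,"z":0.006,"rx":0,"ry":0,"rz":0.48},{"x":0,"y":0,"z":0.007,"rx":0,"ry":0,"rz":0.54},{"x":0,"y":0,"z":0.0075,"rx":0,"ry":0,"rz":0.6}]'

```text
clock: 20.6
tool_pos: [0.529, -0.1381, 0.0951]
tool_rot: [-2.523, -1.868, 0.003]
wrist_force: [-2.9, 1.5, 1.5]
opening: 0.0157
```

Run:
```python
from h import *
o=st();print(o["moment"])
```

```text
20.6 q [-0.349  0.089  1.772 -0.     1.283 -1.623] tcp [ 0.529  -0.1381  0.0951] F [-2.9  1.5  1.5] op 0.0157 yaw 1.2746 zaxis [-0.003  0.001 -1.   ]
[ 0.24826258  0.57060462 -0.11997027]
```

Request:
arm_command --series '[{"x":0,"y":0,"z":0.0005,"rx":0,"ry":0,"rz":0.05},{"x":0,"y":0,"z":0.001,"rx":0,"ry":0,"rz":0.1},{"x":0,"y":0,"z":0.0015,"rx":0,"ry":0,"rz":0.15},{"x":0,"y":0,"z":0.002,"rx":0,"ry":0,"rz":0.2},{"x":0,"y":0,"z":0.002,"rx":0,"ry":0,"rz":0.24},{"x":0,"y":0,"z":0.002,"rx":0,"ry":0,"rz":0.28},{"x":0,"y":0,"z":0.002,"rx":0,"ry":0,"rz":0.32},{"x":0,"y":0,"z":0.002,"rx":0,"ry":0,"rz":0.36},{"x":0,"y":0,"z":0.002,"rx":0,"ry":0,"rz":0.4},{"x":0,"y":0,"z":0.002,"rx":0,"ry":0,"rz":0.4}]'

```text
clock: 21.6
tool_pos: [0.5303, -0.1379, 0.096]
tool_rot: [-1.551, -2.732, -0.001]
wrist_force: [3.3, 4.4, -1.2]
opening: 0.0162
```

Run:
```python
from h import *
o=st();print(o["moment"])
```

```text
21.6 q [-3.490e-01  8.800e-02  1.771e+00  1.000e-03  1.282e+00 -2.458e+00] tcp [ 0.5303 -0.1379  0.096 ] F [ 3.3  4.4 -1.2] op 0.0162 yaw 2.1092 zaxis [ 0.     0.001 -1.   ]
[ 7.27538437e-01 -5.31513163e-01 -7.00815903e-04]
```

Request:
arm_command --series '[{"x":0,"y":0,"z":0,"rx":0,"ry":0,"rz":0},{"x":0,"y":0,"z":0,"rx":0,"ry":0,"rz":0},{"x":0,"y":0,"z":0,"rx":0,"ry":0,"rz":0},{"x":0,"y":0,"z":0,"rx":0,"ry":0,"rz":0},{"x":0,"y":0,"z":0,"rx":0,"ry":0,"rz":0},{"x":0,"y":0,"z":0.1,"rx":0,"ry":0,"rz":0},{"x":0,"y":0,"z":0.2,"rx":0,"ry":0,"rz":0},{"x":0,"y":0,"z":0.3,"rx":0,"ry":0,"rz":0},{"x":0,"y":0,"z":0.4,"rx":0,"ry":0,"rz":0},{"x":0,"y":0,"z":0.4,"rx":0,"ry":0,"rz":0}]' --grip -0.14

```text
clock: 22.6
tool_pos: [0.532, -0.1391, 0.1796]
tool_rot: [1.547, 2.728, 0.001]
wrist_force: [-0.5, -0.2, 0.2]
opening: 0.0398
```

Run:
```python
from h import *
o=st();wi,im,_=look("wrist","w10.png",("toggle_grip","valve_tip_top","lock_nut_center"))
u,v=projw(wi,[.5302,-.1385,.1]);print(u,v)
for z in(.104,.095,.0905,.085):print(z,projw(wi,[.5302,-.1385,z]))
u0,v0=int(u)-50,int(v)-60;print(u0,v0)
a=cv2.resize(im[v0:v0+100,u0:u0+100],None,fx=4,fy=4,interpolation=cv2.INTER_CUBIC)
si,im2,_=look("scene","scene10.png",("toggle_grip","valve_tip_top","lock_nut_center"))
u,v=proj(si,[.5302,-.1385,.1]);print(u,v)
b=cv2.resize(im2[int(v)-25:int(v)+25,int(u)-25:int(u)+25],None,fx=8,fy=8,interpolation=cv2.INTER_CUBIC)
save("c10.png",np.hstack([a,b]))
```

```text
22.6 q [-0.349  0.014  1.69  -0.     1.432 -2.459] tcp [ 0.532  -0.1391  0.1796] F [-0.5 -0.2  0.2] op 0.0398 yaw 2.1096 zaxis [ 0.005 -0.002 -1.   ]
wrist toggle_grip [(0.64, [0.5342, -0.2405, 0.096])]
wrist valve_tip_top [(0.57, [0.5275, -0.1376, 0.1057])]
wrist lock_nut_center []
324.49267860697023 202.56774657338138
0.104 [324.50776594 204.13296756]
0.095 [324.47438323 200.67553997]
0.0905 [324.45843055 199.03079643]
0.085 [324.43956273 197.0916506 ]
274 142
scene toggle_grip [(0.49, [0.5309, -0.2381, 0.0922]), (0.25, [0.5108, -0.2359, 0.0483])]
scene valve_tip_top [(0.57, [0.5284, -0.1379, 0.1037])]
scene lock_nut_center [(0.49, [0.5292, -0.1398, 0.0915])]
325.4477956175798 217.71638247781314
```

View pics/c10.png

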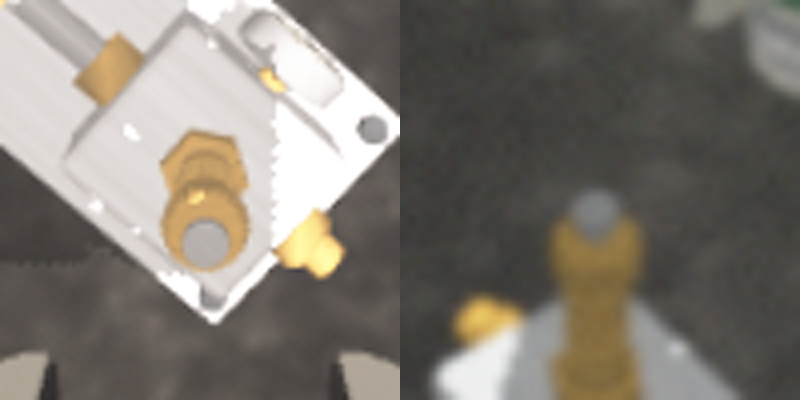

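Request:
arm_command --series '[{"x":-0.002,"y":0,"z":0,"rx":0,"ry":0,"rz":0},{"x":-0.005,"y":0,"z":0,"rx":0,"ry":0,"rz":0},{"x":-0.007,"y":0,"z":0,"rx":0,"ry":0,"rz":0},{"x":-0.007,"y":0,"z":0,"rx":0,"ry":0,"rz":0},{"x":-0.007,"y":0,"z":0,"rx":0,"ry":0,"rz":0},{"x":-0.007,"y":0,"z":-0.06,"rx":0,"ry":0,"rz":0},{"x":-0.007,"y":0,"z":-0.12,"rx":0,"ry":0,"rz":0},{"x":-0.007,"y":0,"z":-0.18,"rx":0,"ry":0,"rz":0},{"x":-0.007,"y":0,"z":-0.2,"rx":0,"ry":0,"rz":0},{"x":-0.007,"y":0,"z":-0.2,"rx":0,"ry":0,"rz":0}]' --grip -1 --newtons 20

```text
clock: 24.0
tool_pos: [0.5278, -0.138, 0.1345]
tool_rot: [-1.548, -2.731, 0.001]
wrist_force: [0.2, 0.2, 0.1]
opening: 0.0002
```

Run:
```python
from h import *
o=st();wi,im,_=look("wrist","w11.png",())
save("c11.png",cv2.resize(im[120:260,230:410],None,fx=4,fy=4,interpolation=cv2.INTER_CUBIC))
t=o["tool_pos"];print(projw(wi,[t[0],t[1],t[2]-.025]),projw(wi,[t[0],t[1],.104]))
```

```text
24.0 q [-0.35   0.046  1.741  0.     1.357 -2.46 ] tcp [ 0.5278 -0.138   0.1345] F [0.2 0.2 0.1] op 0.0002 yaw 2.11 zaxis [-0.002  0.001 -1.   ]
[322.21778105 230.88412308] [322.19648842 227.64486444]
```

View pics/c11.png

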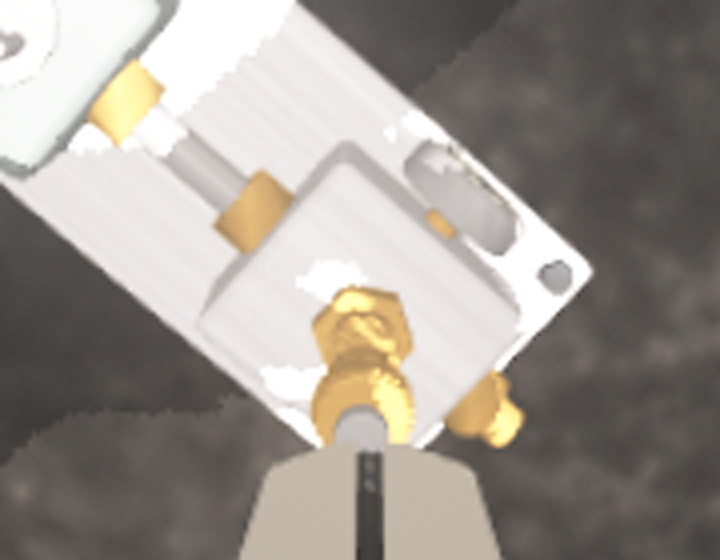

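Request:
arm_command --series '[{"x":0.003,"y":-0.005,"z":0,"rx":0,"ry":0,"rz":0},{"x":0.003,"y":-0.005,"z":-0.01,"rx":0,"ry":0,"rz":0},{"x":0.003,"y":-0.005,"z":-0.02,"rx":0,"ry":0,"rz":0},{"x":0.003,"y":-0.005,"z":-0.03,"rx":0,"ry":0,"rz":0},{"x":0.003,"y":-0.005,"z":-0.035,"rx":0,"ry":0,"rz":0},{"x":0.003,"y":-0.005,"z":-0.04,"rx":0,"ry":0,"rz":0},{"x":0.003,"y":-0.005,"z":-0.045,"rx":0,"ry":0,"rz":0},{"x":0.003,"y":-0.005,"z":-0.05,"rx":0,"ry":0,"rz":0},{"x":0.003,"y":-0.005,"z":-0.053,"rx":0,"ry":0,"rz":0},{"x":0.003,"y":-0.005,"z":-0.053,"rx":0,"ry":0,"rz":0}]'

```text
clock: 25.05
tool_pos: [0.5293, -0.1394, 0.1254]
tool_rot: [-1.55, -2.733, 0.0]
wrist_force: [-0.4, -0.4, 0.2]
opening: 0.0002
```

Run:
```python
from h import *
o=st()
```

```text
25.05 q [-0.351  0.057  1.748 -0.     1.338 -2.461] tcp [ 0.5293 -0.1394  0.1254] F [-0.4 -0.4  0.2] op 0.0002 yaw 2.1099 zaxis [-0.  0. -1.]
```

No contact force yet, so I'll look before going lower.

Run:
```python
from h import *
print(ctrl.tip_extent)
o=st();wi,im,_=look("wrist","w12.png",())
a=cv2.resize(im[150:250,270:370],None,fx=4,fy=4,interpolation=cv2.INTER_CUBIC)
si,im2,_=look("scene","scene12.png",("valve_tip_top","lock_nut_center"))
u,v=proj(si,[.5302,-.1385,.1]);print(u,v)
b=cv2.resize(im2[int(v)-25:int(v)+25,int(u)-25:int(u)+25],None,fx=8,fy=8,interpolation=cv2.INTER_CUBIC)
save("c12.png",np.hstack([a,b]))
```

```text
0.025
25.05 q [-0.351  0.057  1.748 -0.     1.338 -2.461] tcp [ 0.5293 -0.1394  0.1254] F [-0.4 -0.4  0.2] op 0.0002 yaw 2.1099 zaxis [-0.  0. -1.]
scene valve_tip_top [(0.48, [0.5161, -0.1879, -0.0027]), (0.45, [0.5292, -0.1383, 0.0996])]
scene lock_nut_center [(0.51, [0.5276, -0.1356, 0.0916])]
325.4477956175798 217.71638247781314
```

View pics/c12.png

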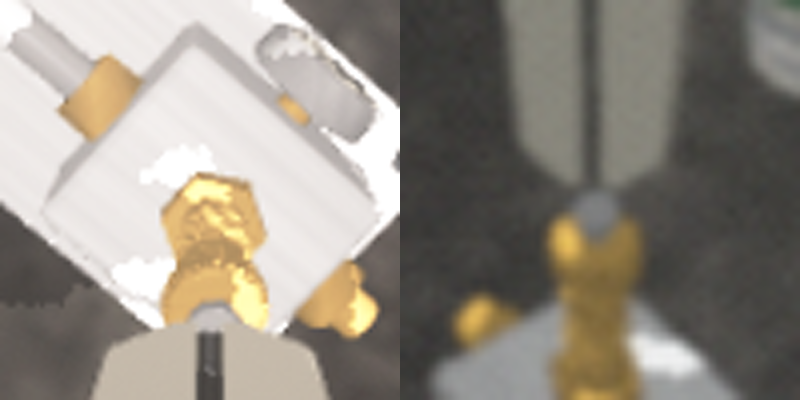

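In the scene crop, the fingertips sit just above the still-raised tip and are centred on it. I'll go down in small steps until it touches.

Request:
arm_command --series '[{"x":0,"y":0,"z":-0.002,"rx":0,"ry":0,"rz":0},{"x":0,"y":0,"z":-0.004,"rx":0,"ry":0,"rz":0},{"x":0,"y":0,"z":-0.006,"rx":0,"ry":0,"rz":0},{"x":0,"y":0,"z":-0.008,"rx":0,"ry":0,"rz":0},{"x":0,"y":0,"z":-0.01,"rx":0,"ry":0,"rz":0},{"x":0,"y":0,"z":-0.01,"rx":0,"ry":0,"rz":0},{"x":0,"y":0,"z":-0.01,"rx":0,"ry":0,"rz":0},{"x":0,"y":0,"z":-0.01,"rx":0,"ry":0,"rz":0},{"x":0,"y":0,"z":-0.01,"rx":0,"ry":0,"rz":0},{"x":0,"y":0,"z":-0.01,"rx":0,"ry":0,"rz":0}]'

```text
clock: 26.25
tool_pos: [0.5294, -0.1394, 0.1236]
tool_rot: [1.55, 2.733, 0.0]
wrist_force: [-0.8, -0.5, -0.8]
opening: 0.0005
```

Run:
```python
from h import *
o=st()
si,im2,_=look("scene","scene13.png",())
u,v=325.4,217.7
save("c13.png",cv2.resize(im2[int(v)-25:int(v)+25,int(u)-25:int(u)+25],None,fx=10,fy=10,interpolation=cv2.INTER_CUBIC))
```

```text
26.25 q [-0.351  0.058  1.749  0.     1.334 -2.461] tcp [ 0.5294 -0.1394  0.1236] F [-0.8 -0.5 -0.8] op 0.0005 yaw 2.11 zaxis [ 0. -0. -1.]
```

View pics/c13.png

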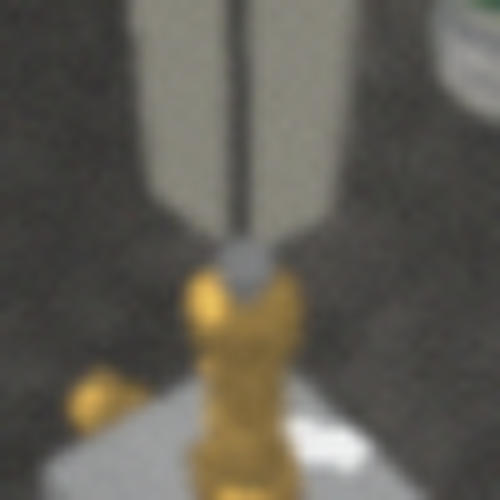

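Request:
arm_command --series '[{"x":0,"y":0,"z":-0.002,"rx":0,"ry":0,"rz":0},{"x":0,"y":0,"z":-0.004,"rx":0,"ry":0,"rz":0},{"x":0,"y":0,"z":-0.006,"rx":0,"ry":0,"rz":0},{"x":0,"y":0,"z":-0.008,"rx":0,"ry":0,"rz":0},{"x":0,"y":0,"z":-0.01,"rx":0,"ry":0,"rz":0},{"x":0,"y":0,"z":-0.012,"rx":0,"ry":0,"rz":0},{"x":0,"y":0,"z":-0.014,"rx":0,"ry":0,"rz":0},{"x":0,"y":0,"z":-0.016,"rx":0,"ry":0,"rz":0},{"x":0,"y":0,"z":-0.016,"rx":0,"ry":0,"rz":0},{"x":0,"y":0,"z":-0.016,"rx":0,"ry":0,"rz":0}]'

```text
clock: 27.3
tool_pos: [0.5294, -0.1394, 0.1203]
tool_rot: [1.55, 2.733, 0.0]
wrist_force: [-0.7, -0.8, 0.2]
opening: 0.0008
```

Run:
```python
from h import *
o=st()
si,im2,_=look("scene","scene14.png",())
u,v=325.4,217.7
save("c14.png",cv2.resize(im2[int(v)-25:int(v)+25,int(u)-25:int(u)+25],None,fx=10,fy=10,interpolation=cv2.INTER_CUBIC))
```

```text
27.3 q [-0.351  0.061  1.752  0.     1.328 -2.461] tcp [ 0.5294 -0.1394  0.1203] F [-0.7 -0.8  0.2] op 0.0008 yaw 2.11 zaxis [ 0. -0. -1.]
```

View pics/c14.png

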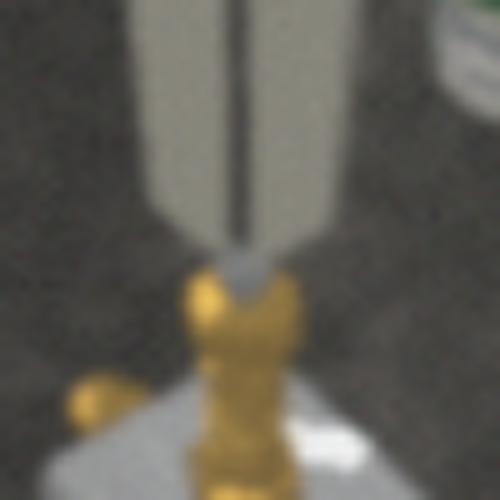

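Run:
```python
from h import *
o=st();wi,im,dw=look("wrist","w14.png",("valve_tip_top","lock_nut_center"))
a=cv2.resize(im[150:250,270:370],None,fx=5,fy=5,interpolation=cv2.INTER_CUBIC);save("c14w.png",a)
info=ctrl.camera_info("scene"); im,d=ctrl.read_camera("scene")
Vi=np.linalg.inv(np.array(info["view"]))
for v in range(208,228):
    r=[]
    for u in (322,324,325,327):
        P=Vi@np.r_[(u-info["cx"])/info["fx"]*d[v,u],-(v-info["cy"])/info["fy"]*d[v,u],-d[v,u],1]
        r.append("%.4f %.4f %.4f %s"%(*P[:3],im[v,u].tolist()))
    print(v,*r,sep=" | ")
```

```text
27.35 q [-0.351  0.061  1.752 -0.     1.328 -2.461] tcp [ 0.5294 -0.1394  0.1203] F [0.2 0.8 0.4] op 0.0003 yaw 2.11 zaxis [-0. -0. -1.]
wrist valve_tip_top [(0.67, [0.5283, -0.1372, 0.104])]
wrist lock_nut_center [(0.62, [0.5331, -0.1397, 0.0928])]
208 | 0.5180 -0.1420 0.1355 [110, 110, 101] | 0.5195 -0.1450 0.1364 [81, 81, 77] | 0.5204 -0.1463 0.1366 [117, 117, 108] | 0.5225 -0.1487 0.1366 [136, 133, 123]
209 | 0.5179 -0.1421 0.1333 [111, 110, 101] | 0.5217 -0.1430 0.1310 [83, 84, 77] | 0.5208 -0.1459 0.1337 [117, 115, 107] | 0.5223 -0.1489 0.1346 [132, 132, 121]
210 | 0.5193 -0.1407 0.1289 [114, 113, 105] | 0.5206 -0.1440 0.1302 [84, 81, 77] | 0.5213 -0.1455 0.1306 [117, 115, 106] | 0.5238 -0.1475 0.1301 [136, 134, 124]
211 | 0.5178 -0.1421 0.1288 [115, 115, 106] | 0.5207 -0.1438 0.1276 [82, 81, 78] | 0.5200 -0.1466 0.1301 [120, 119, 110] | 0.1238 -0.4987 0.6929 [136, 134, 123]
212 | 0.5186 -0.1414 0.1252 [114, 112, 103] | 0.5219 -0.1427 0.1236 [85, 84, 79] | 0.5211 -0.1456 0.1262 [119, 118, 109] | 0.5230 -0.1483 0.1266 [137, 135, 124]
213 | 0.5182 -0.1417 0.1234 [112, 112, 105] |
[... 1674 characters left out ...]
7 0.0948 [141, 117, 70] | 0.5279 -0.1440 0.0928 [143, 117, 64]
224 | 0.5205 -0.1394 0.0930 [147, 122, 67] | 0.5231 -0.1415 0.0925 [144, 115, 63] | 0.5228 -0.1441 0.0947 [143, 116, 65] | 0.5263 -0.1454 0.0927 [139, 114, 65]
225 | 0.5195 -0.1403 0.0921 [134, 110, 63] | 0.5218 -0.1427 0.0919 [137, 110, 64] | 0.5215 -0.1452 0.0940 [134, 110, 66] | 0.5261 -0.1456 0.0905 [132, 108, 61]
226 | 0.5201 -0.1397 0.0886 [125, 102, 59] | 0.5213 -0.1431 0.0902 [129, 104, 62] | 0.5221 -0.1446 0.0906 [123, 101, 58] | 0.5259 -0.1457 0.0882 [123, 102, 58]
227 | 0.5199 -0.1399 0.0865 [125, 104, 63] | 0.5227 -0.1418 0.0855 [118, 96, 56] | 0.5223 -0.1445 0.0878 [122, 100, 60] | 0.5254 -0.1462 0.0865 [119, 99, 60]
```

View pics/c14w.png

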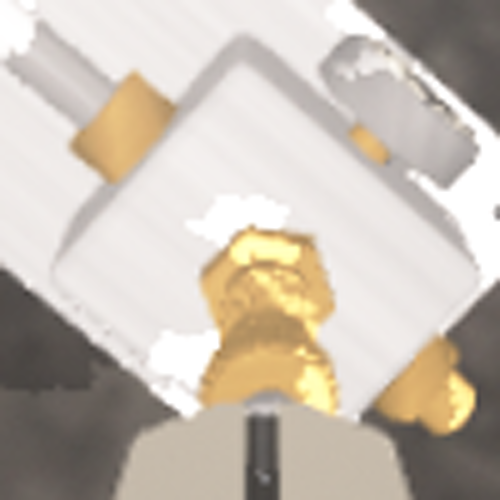

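Scene depth puts the visible fingertip end at about z 0.113–0.115 and the valve tip at about 0.104. The closed fingertips really are above it, so I'll keep going down slowly.

Request:
arm_command --series '[{"x":0,"y":0,"z":-0.005,"rx":0,"ry":0,"rz":0},{"x":0,"y":0,"z":-0.01,"rx":0,"ry":0,"rz":0},{"x":0,"y":0,"z":-0.013,"rx":0,"ry":0,"rz":0},{"x":0,"y":0,"z":-0.016,"rx":0,"ry":0,"rz":0},{"x":0,"y":0,"z":-0.019,"rx":0,"ry":0,"rz":0},{"x":0,"y":0,"z":-0.022,"rx":0,"ry":0,"rz":0},{"x":0,"y":0,"z":-0.025,"rx":0,"ry":0,"rz":0},{"x":0,"y":0,"z":-0.025,"rx":0,"ry":0,"rz":0},{"x":0,"y":0,"z":-0.025,"rx":0,"ry":0,"rz":0},{"x":0,"y":0,"z":-0.025,"rx":0,"ry":0,"rz":0}]'

```text
clock: 28.55
tool_pos: [0.5294, -0.1394, 0.1154]
tool_rot: [-1.55, -2.733, 0.0]
wrist_force: [-0.3, -0.4, -1.1]
opening: 0.0005
```

Run:
```python
from h import *
o=st()
si,im2,_=look("scene","scene15.png",())
u,v=325.4,217.7
save("c15.png",cv2.resize(im2[int(v)-25:int(v)+25,int(u)-25:int(u)+25],None,fx=10,fy=10,interpolation=cv2.INTER_CUBIC))
```

```text
28.55 q [-0.351  0.066  1.757 -0.     1.319 -2.461] tcp [ 0.5294 -0.1394  0.1154] F [-0.3 -0.4 -1.1] op 0.0005 yaw 2.1099 zaxis [-0.  0. -1.]
```

View pics/c15.png

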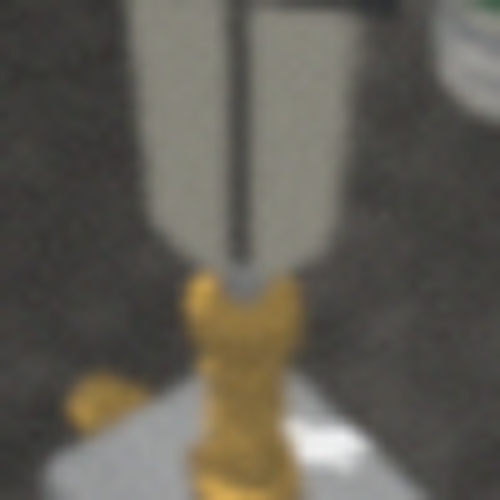

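Run:
```python
from h import *
si=ctrl.camera_info("scene");t=ctrl.observe()["tool_pos"]
b=np.array([-.004,0,0]) # scene bias
n=np.array([-.86,-.51,0])
for z in (.1154-.025,.1154-.015,.1154-.010,.1154-.006):
    print(round(z,4),"axis",np.round(proj(si,np.r_[t[:2],z]+b),1),"near 7.5",np.round(proj(si,np.r_[t[:2],z]+b+.0075*n),1))
print("tip top",proj(si,np.array([.5297,-.1388,.104])+b))
# depth of finger and image around
im,d=ctrl.read_camera("scene");Vi=np.linalg.inv(np.array(si["view"]))
for v in range(204,226):
    r=[]
    for u in (321,323,324,326,328):
        P=Vi@np.r_[(u-si["cx"])/si["fx"]*d[v,u],-(v-si["cy"])/si["fy"]*d[v,u],-d[v,u],1]
        r.append("%.4f %.4f %.4f"%tuple(P[:3]))
    print(v,*r,sep=" | ")
```

```text
0.0904 axis [323.9 223.4] near 7.5 [323.1 226.7]
0.1004 axis [323.9 219.4] near 7.5 [323.1 222.7]
0.1054 axis [323.9 217.4] near 7.5 [323.  220.7]
0.1094 axis [323.9 215.7] near 7.5 [323. 219.]
tip top (np.float64(323.78139879603395), np.float64(217.67561862931427))
204 | 0.5177 -0.1402 0.1436 | 0.5205 -0.1419 0.1427 | 0.5212 -0.1434 0.1432 | 0.5225 -0.1465 0.1443 | 0.5226 -0.1506 0.1470
205 | 0.5184 -0.1396 0.1405 | 0.5204 -0.1420 0.1405 | 0.5218 -0.1429 0.1401 | 0.5220 -0.1470 0.1427 | 0.5239 -0.1496 0.1430
206 | 0.5174 -0.1405 0.1396 | 0.5208 -0.1417 0.1377 | 0.5212 -0.1434 0.1386 | 0.5214 -0.1475 0.1412 | 0.5244 -0.1491 0.1400
207 | 0.5168 -0.1409 0.1380 | 0.5208 -0.1416 0.1353 | 0.5208 -0.1438 0.1368 | 0.5219 -0.1470 0.1382 | 0.5245 -0.1491 0.1376
208 | 0.5177 -0.1401 0.1344 | 0.5216 -0.1409 0.1319 | 0.5211 -0.1435 0.1341 | 0.5218 -0.1471 0.1361 | 0.5232 -0.1502 0.1371
209 | 0.5174 -0.1404 0.1325 | 0.5207 -0.1417 0.1308 | 0.5221 -0.1426 0.1303 | 0.5226 -0.1465 0.1327 | 0.5227 -0.1506 0.1355
210 | 0.5178 -0.1400 0.1296 | 0.5210 -0.1414 0.1281 | 0.5218 -0.1429 0.1285 | 0.5220 -0.1
[... 1194 characters left out ...]
2 0.1023 | 0.5240 -0.1408 0.1011 | 0.5264 -0.1431 0.1008 | 0.5334 -0.1414 0.0938
221 | 0.5240 -0.1340 0.0937 | 0.5236 -0.1389 0.0976 | 0.5243 -0.1405 0.0981 | 0.5313 -0.1387 0.0911 | 0.5310 -0.1435 0.0948
222 | 0.5223 -0.1355 0.0937 | 0.5232 -0.1392 0.0957 | 0.5255 -0.1395 0.0940 | 0.5284 -0.1413 0.0930 | 0.5297 -0.1446 0.0943
223 | 0.5222 -0.1356 0.0914 | 0.5225 -0.1399 0.0943 | 0.5244 -0.1404 0.0930 | 0.5264 -0.1431 0.0933 | 0.5294 -0.1449 0.0922
224 | 0.5196 -0.1380 0.0928 | 0.5214 -0.1408 0.0933 | 0.5234 -0.1413 0.0921 | 0.5261 -0.1434 0.0914 | 0.5289 -0.1454 0.0905
225 | 0.5195 -0.1380 0.0904 | 0.5204 -0.1417 0.0924 | 0.5214 -0.1430 0.0925 | 0.5240 -0.1452 0.0920 | 0.5264 -0.1475 0.0916
```

Finger depth readings end at z≈0.109, about 5 mm above the tip. I'll continue down.

Request:
arm_command --series '[{"x":0,"y":0,"z":-0.005,"rx":0,"ry":0,"rz":0},{"x":0,"y":0,"z":-0.01,"rx":0,"ry":0,"rz":0},{"x":0,"y":0,"z":-0.015,"rx":0,"ry":0,"rz":0},{"x":0,"y":0,"z":-0.02,"rx":0,"ry":0,"rz":0},{"x":0,"y":0,"z":-0.023,"rx":0,"ry":0,"rz":0},{"x":0,"y":0,"z":-0.026,"rx":0,"ry":0,"rz":0},{"x":0,"y":0,"z":-0.029,"rx":0,"ry":0,"rz":0},{"x":0,"y":0,"z":-0.032,"rx":0,"ry":0,"rz":0},{"x":0,"y":0,"z":-0.032,"rx":0,"ry":0,"rz":0},{"x":0,"y":0,"z":-0.032,"rx":0,"ry":0,"rz":0}]'

```text
clock: 29.65
tool_pos: [0.5294, -0.1394, 0.1089]
tool_rot: [1.55, 2.733, -0.0]
wrist_force: [-0.4, 0.1, 0.5]
opening: 0.0008
```

Run:
```python
from h import *
o=st()
si,im2,_=look("scene","scene16.png",())
u,v=325.4,217.7
save("c16.png",cv2.resize(im2[int(v)-25:int(v)+25,int(u)-25:int(u)+25],None,fx=10,fy=10,interpolation=cv2.INTER_CUBIC))
```

```text
29.65 q [-0.351  0.073  1.762 -0.     1.307 -2.461] tcp [ 0.5294 -0.1394  0.1089] F [-0.4  0.1  0.5] op 0.0008 yaw 2.11 zaxis [ 0. -0. -1.]
```

View pics/c16.png

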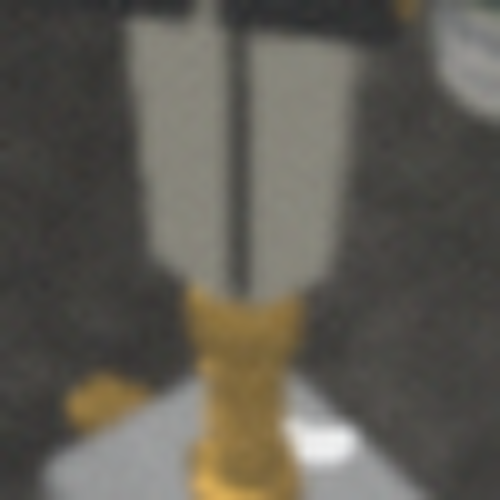

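Request:
arm_command --series '[{"x":0,"y":0,"z":-0.002,"rx":0,"ry":0,"rz":0},{"x":0,"y":0,"z":-0.004,"rx":0,"ry":0,"rz":0},{"x":0,"y":0,"z":-0.006,"rx":0,"ry":0,"rz":0},{"x":0,"y":0,"z":-0.008,"rx":0,"ry":0,"rz":0},{"x":0,"y":0,"z":-0.01,"rx":0,"ry":0,"rz":0},{"x":0,"y":0,"z":-0.012,"rx":0,"ry":0,"rz":0},{"x":0,"y":0,"z":-0.014,"rx":0,"ry":0,"rz":0},{"x":0,"y":0,"z":-0.015,"rx":0,"ry":0,"rz":0},{"x":0,"y":0,"z":-0.015,"rx":0,"ry":0,"rz":0},{"x":0,"y":0,"z":-0.015,"rx":0,"ry":0,"rz":0}]'

```text
clock: 30.7
tool_pos: [0.5295, -0.1394, 0.1061]
tool_rot: [1.55, 2.733, 0.0]
wrist_force: [-0.6, 0.4, 2.9]
opening: 0.0005
```

Run:
```python
from h import *
o=st()
wi,im,_=look("wrist","w17.png",())
save("c17.png",cv2.resize(im[150:290,250:400],None,fx=4,fy=4,interpolation=cv2.INTER_CUBIC))
```

```text
30.7 q [-0.351  0.076  1.764  0.     1.301 -2.461] tcp [ 0.5295 -0.1394  0.1061] F [-0.6  0.4  2.9] op 0.0005 yaw 2.1099 zaxis [ 0. -0. -1.]
```

View pics/c17.png

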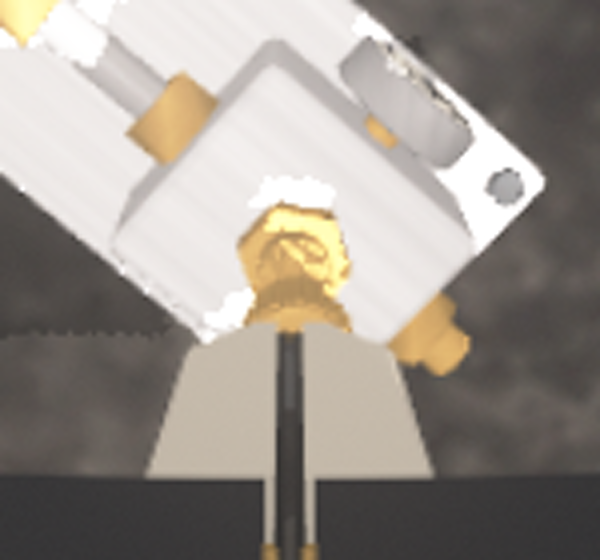

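Request:
arm_command --series '[{"x":0,"y":0,"z":-0.004,"rx":0,"ry":0,"rz":0},{"x":0,"y":0,"z":-0.008,"rx":0,"ry":0,"rz":0},{"x":0,"y":0,"z":-0.012,"rx":0,"ry":0,"rz":0},{"x":0,"y":0,"z":-0.015,"rx":0,"ry":0,"rz":0},{"x":0,"y":0,"z":-0.015,"rx":0,"ry":0,"rz":0},{"x":0,"y":0,"z":-0.015,"rx":0,"ry":0,"rz":0},{"x":0,"y":0,"z":-0.015,"rx":0,"ry":0,"rz":0},{"x":0,"y":0,"z":-0.015,"rx":0,"ry":0,"rz":0},{"x":0,"y":0,"z":-0.015,"rx":0,"ry":0,"rz":0},{"x":0,"y":0,"z":-0.015,"rx":0,"ry":0,"rz":0}]'

```text
clock: 31.75
tool_pos: [0.5296, -0.1394, 0.1041]
tool_rot: [1.549, 2.732, 0.0]
wrist_force: [-5.7, 1.4, 12.6]
opening: 0.0007
```

Run:
```python
from h import *
o=st()
```

```text
31.75 q [-0.351  0.078  1.766 -0.     1.297 -2.461] tcp [ 0.5296 -0.1394  0.1041] F [-5.7  1.4 12.6] op 0.0007 yaw 2.11 zaxis [ 0.001 -0.    -1.   ]
```

Run:
```python
from h import *
o=st()
wi,im,dw=look("wrist","w18.png",("valve_tip_top",))
a=cv2.resize(im[190:250,280:360],None,fx=5,fy=5,interpolation=cv2.INTER_CUBIC)
si,im2,d=look("scene","scene18.png",("valve_tip_top",))
b=cv2.resize(im2[195:235,304:344],None,fx=10,fy=10,interpolation=cv2.INTER_CUBIC)
a=cv2.copyMakeBorder(a,0,100,0,0,cv2.BORDER_CONSTANT)
save("c18.png",np.hstack([a,b]))
Vi=np.linalg.inv(np.array(si["view"]))
for v in range(214,230):
    r=[]
    for u in (321,323,324,326,328):
        P=Vi@np.r_[(u-si["cx"])/si["fx"]*d[v,u],-(v-si["cy"])/si["fy"]*d[v,u],-d[v,u],1]
        r.append("%.4f %.4f %.4f"%tuple(P[:3]))
    print(v,*r,sep=" | ")
```

```text
31.75 q [-0.351  0.078  1.766 -0.     1.297 -2.461] tcp [ 0.5296 -0.1394  0.1041] F [-5.7  1.4 12.6] op 0.0007 yaw 2.11 zaxis [ 0.001 -0.    -1.   ]
wrist valve_tip_top []
scene valve_tip_top [(0.52, [0.5279, -0.135, 0.0973])]
214 | 0.5181 -0.1396 0.1196 | 0.5204 -0.1419 0.1195 | 0.5215 -0.1430 0.1193 | 0.5216 -0.1473 0.1223 | 0.5237 -0.1498 0.1224
215 | 0.5185 -0.1392 0.1166 | 0.5197 -0.1425 0.1180 | 0.5222 -0.1425 0.1160 | 0.5221 -0.1469 0.1193 | 0.5240 -0.1495 0.1196
216 | 0.5173 -0.1402 0.1159 | 0.5209 -0.1414 0.1139 | 0.5216 -0.1430 0.1144 | 0.5213 -0.1476 0.1179 | 0.5248 -0.1488 0.1160
217 | 0.5182 -0.1395 0.1123 | 0.5206 -0.1416 0.1118 | 0.5215 -0.1430 0.1121 | 0.5217 -0.1473 0.1150 | 0.5239 -0.1497 0.1150
218 | 0.5184 -0.1392 0.1095 | 0.5220 -0.1404 0.1074 | 0.5210 -0.1435 0.1105 | 0.5229 -0.1462 0.1108 | 0.5229 -0.1505 0.1140
219 | 0.5172 -0.1403 0.1088 | 0.5201 -0.1421 0.1077 | 0.5217 -0.1428 0.1069 | 0.5201 -0.1487 0.1126 | 0.5242 -0.1494 0.1096
220 | 0.5183 -0.1392 0.1047 | 0.5202 -0.1420 0.1051 | 0.5202 -0.1442 0.1068 | 0.5219 -0.1470 0.1074 | 0.5236 -0.1499 0.1081
221 |
[... 410 characters left out ...]
0 0.0869 | 0.5261 -0.1389 0.0880 | 0.5280 -0.1416 0.0884 | 0.5290 -0.1453 0.0903
225 | 0.5196 -0.1379 0.0902 | 0.5212 -0.1410 0.0912 | 0.5242 -0.1405 0.0883 | 0.5260 -0.1434 0.0889 | 0.5295 -0.1448 0.0870
226 | 0.5187 -0.1387 0.0891 | 0.5206 -0.1415 0.0896 | 0.5212 -0.1432 0.0903 | 0.5238 -0.1453 0.0897 | 0.5264 -0.1476 0.0892
227 | 0.5202 -0.1374 0.0843 | 0.5203 -0.1418 0.0876 | 0.5209 -0.1434 0.0882 | 0.5224 -0.1466 0.0894 | 0.5278 -0.1463 0.0846
228 | 0.5190 -0.1384 0.0836 | 0.5207 -0.1414 0.0843 | 0.5205 -0.1438 0.0863 | 0.5238 -0.1454 0.0847 | 0.5263 -0.1476 0.0842
229 | 0.5188 -0.1385 0.0812 | 0.5194 -0.1425 0.0837 | 0.5204 -0.1439 0.0839 | 0.5229 -0.1461 0.0835 | 0.5315 -0.1431 0.0738
```

View pics/c18.png

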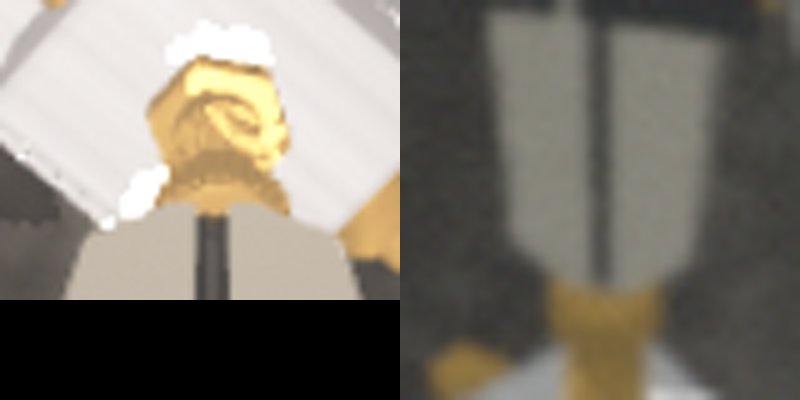

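Request:
arm_command --series '[{"x":0,"y":0,"z":-0.003,"rx":0,"ry":0,"rz":0},{"x":0,"y":0,"z":-0.005,"rx":0,"ry":0,"rz":0},{"x":0,"y":0,"z":-0.005,"rx":0,"ry":0,"rz":0},{"x":0,"y":0,"z":-0.005,"rx":0,"ry":0,"rz":0},{"x":0,"y":0,"z":-0.005,"rx":0,"ry":0,"rz":0},{"x":0,"y":0,"z":-0.005,"rx":0,"ry":0,"rz":0},{"x":0,"y":0,"z":-0.005,"rx":0,"ry":0,"rz":0},{"x":0,"y":0,"z":-0.005,"rx":0,"ry":0,"rz":0},{"x":0,"y":0,"z":-0.005,"rx":0,"ry":0,"rz":0},{"x":0,"y":0,"z":-0.005,"rx":0,"ry":0,"rz":0}]'

```text
clock: 32.95
tool_pos: [0.5297, -0.1395, 0.104]
tool_rot: [1.549, 2.732, 0.0]
wrist_force: [-8.5, 2.0, 19.4]
opening: 0.0006
```

Request:
arm_command --series '[{"x":0,"y":0,"z":0.003,"rx":0,"ry":0,"rz":0},{"x":0,"y":0,"z":0.006,"rx":0,"ry":0,"rz":0},{"x":0,"y":0,"z":0.009,"rx":0,"ry":0,"rz":0},{"x":0,"y":0,"z":0.012,"rx":0,"ry":0,"rz":0},{"x":0,"y":0,"z":0.013,"rx":0,"ry":0,"rz":0},{"x":0,"y":0,"z":0.013,"rx":0,"ry":0,"rz":0},{"x":0,"y":0,"z":0.013,"rx":0,"ry":0,"rz":0},{"x":0,"y":0,"z":0.013,"rx":0,"ry":0,"rz":0},{"x":0,"y":0,"z":0.013,"rx":0,"ry":0,"rz":0},{"x":0,"y":0,"z":0.013,"rx":0,"ry":0,"rz":0}]'

```text
clock: 33.95
tool_pos: [0.5294, -0.1394, 0.1045]
tool_rot: [1.55, 2.733, 0.0]
wrist_force: [-0.7, 0.6, 4.4]
opening: 0.0006
```

Run:
```python
from h import *
o=st()
```

```text
33.95 q [-0.351  0.078  1.766  0.     1.298 -2.461] tcp [ 0.5294 -0.1394  0.1045] F [-0.7  0.6  4.4] op 0.0006 yaw 2.11 zaxis [ 0. -0. -1.]
```

Request:
arm_command --series '[{"x":0,"y":0,"z":0.003,"rx":0,"ry":0,"rz":0},{"x":0,"y":0,"z":0.006,"rx":0,"ry":0,"rz":0},{"x":0,"y":0,"z":0.009,"rx":0,"ry":0,"rz":0},{"x":0,"y":0,"z":0.012,"rx":0,"ry":0,"rz":0},{"x":0,"y":0,"z":0.013,"rx":0,"ry":0,"rz":0},{"x":0,"y":0,"z":0.013,"rx":0,"ry":0,"rz":0},{"x":0,"y":0,"z":0.013,"rx":0,"ry":0,"rz":0},{"x":0,"y":0,"z":0.013,"rx":0,"ry":0,"rz":0},{"x":0,"y":0,"z":0.013,"rx":0,"ry":0,"rz":0},{"x":0,"y":0,"z":0.013,"rx":0,"ry":0,"rz":0}]'

```text
clock: 34.95
tool_pos: [0.5294, -0.1394, 0.1071]
tool_rot: [1.55, 2.733, 0.0]
wrist_force: [0.7, -0.3, 2.7]
opening: 0.0003
```

Run:
```python
from h import *
F=[]
for i in range(4):
    o=ctrl.observe();F.append(o["wrist_force"][2]);ctrl.read_camera("scene")
o=st();print(F)
```

```text
35.15 q [-0.351  0.075  1.764 -0.     1.303 -2.461] tcp [ 0.5294 -0.1394  0.1071] F [ 0.9 -0.8  3.3] op 0.0008 yaw 2.1099 zaxis [ 0. -0. -1.]
[np.float64(2.6919470512033), np.float64(2.164987615749207), np.float64(3.094302246651311), np.float64(3.857995828251331)]
```

Request:
arm_command --series '[{"x":0,"y":0,"z":0.002,"rx":0,"ry":0,"rz":0},{"x":0,"y":0,"z":0.0045,"rx":0,"ry":0,"rz":0},{"x":0,"y":0,"z":0.0045,"rx":0,"ry":0,"rz":0},{"x":0,"y":0,"z":0.0045,"rx":0,"ry":0,"rz":0},{"x":0,"y":0,"z":0.0045,"rx":0,"ry":0,"rz":0},{"x":0,"y":0,"z":0.0045,"rx":0,"ry":0,"rz":0},{"x":0,"y":0,"z":0.0045,"rx":0,"ry":0,"rz":0},{"x":0,"y":0,"z":0.0045,"rx":0,"ry":0,"rz":0},{"x":0,"y":0,"z":0.0045,"rx":0,"ry":0,"rz":0},{"x":0,"y":0,"z":0.0045,"rx":0,"ry":0,"rz":0}]'

```text
clock: 36.15
tool_pos: [0.5294, -0.1394, 0.108]
tool_rot: [1.55, 2.733, -0.0]
wrist_force: [1.9, 0.5, 2.0]
opening: 0.0004
```

Run:
```python
from h import *
F=[]
for i in range(4):
    o=ctrl.observe();F.append(o["wrist_force"][2]);ctrl.read_camera("scene")
o=st();print(np.round(F,1))
```

```text
36.35 q [-0.351  0.074  1.763 -0.     1.305 -2.461] tcp [ 0.5294 -0.1394  0.108 ] F [ 1.3 -0.5  2.3] op 0.0007 yaw 2.1099 zaxis [ 0. -0. -1.]
[2.  1.  1.3 3. ]
```

The contact curve runs from about 0.1082 (first touch) to a hard stop at 0.1040, roughly 4.2 mm. That means the tip was fully down, and it stayed at the stop for about 1.7 s. Lifting off now to check everything.

Request:
arm_command --series '[{"x":0,"y":0,"z":0.05,"rx":0,"ry":0,"rz":0},{"x":0,"y":0,"z":0.1,"rx":0,"ry":0,"rz":0},{"x":0,"y":0,"z":0.2,"rx":0,"ry":0,"rz":0},{"x":0,"y":0,"z":0.3,"rx":0,"ry":0,"rz":0},{"x":-0.05,"y":0,"z":0.4,"rx":0,"ry":0,"rz":0},{"x":-0.1,"y":0,"z":0.5,"rx":0,"ry":0,"rz":0},{"x":-0.15,"y":0,"z":0.55,"rx":0,"ry":0,"rz":0},{"x":-0.2,"y":0,"z":0.6,"rx":0,"ry":0,"rz":0},{"x":-0.2,"y":0,"z":0.6,"rx":0,"ry":0,"rz":0},{"x":-0.2,"y":0,"z":0.6,"rx":0,"ry":0,"rz":0}]'

```text
clock: 37.35
tool_pos: [0.4896, -0.1394, 0.2285]
tool_rot: [1.549, 2.732, 0.0]
wrist_force: [0.3, 0.1, 0.1]
opening: 0.0004
```

Run:
```python
from h import *
o=st()
wi,im,_=look("wrist","w20.png",("toggle_grip","valve_tip_top","lock_nut_center"))
si,im2,_=look("scene","scene20.png",("toggle_grip","valve_tip_top","lock_nut_center","ferrule_box","septa_jar","timer"))
save("c20.png",cv2.resize(im2[150:300,285:435],None,fx=4,fy=4,interpolation=cv2.INTER_CUBIC))
save("c20b.png",cv2.resize(im2[200:250,300:350],None,fx=8,fy=8,interpolation=cv2.INTER_CUBIC))
```

```text
37.35 q [-0.378 -0.121  1.73   0.     1.532 -2.488] tcp [ 0.4896 -0.1394  0.2285] F [0.3 0.1 0.1] op 0.0004 yaw 2.1097 zaxis [ 0.001 -0.    -1.   ]
wrist toggle_grip [(0.53, [0.5337, -0.2428, 0.0971])]
wrist valve_tip_top [(0.74, [0.5296, -0.1383, 0.1066]), (0.36, [0.5358, -0.2368, 0.0992])]
wrist lock_nut_center [(0.44, [0.5316, -0.1399, 0.0909])]
scene toggle_grip [(0.52, [0.5317, -0.2399, 0.0933])]
scene valve_tip_top [(0.49, [0.5325, -0.1356, 0.0991])]
scene lock_nut_center [(0.59, [0.5289, -0.1362, 0.0916]), (0.48, [0.6775, -0.2067, -0.0034])]
scene ferrule_box [(0.61, [0.6791, 0.0034, 0.0003])]
scene septa_jar [(0.9, [0.6819, -0.0805, -0.0071])]
scene timer [(0.88, [0.6794, -0.2032, -0.0017]), (0.69, [0.681, -0.0828, -0.0072])]
```

View pics/c20.png

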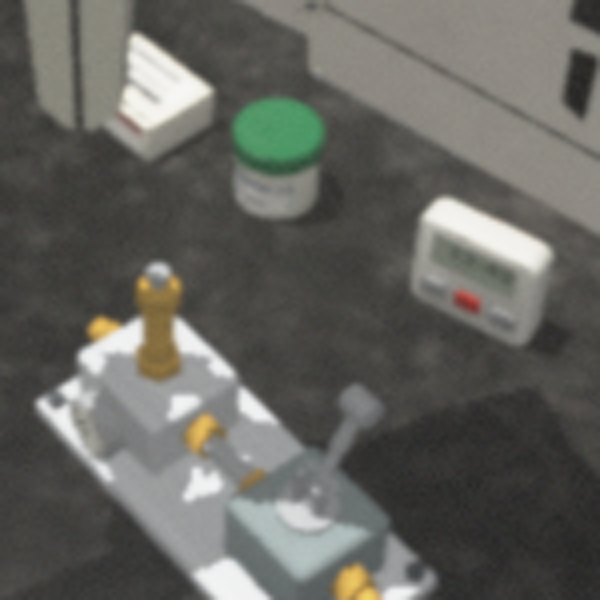

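View pics/c20b.png

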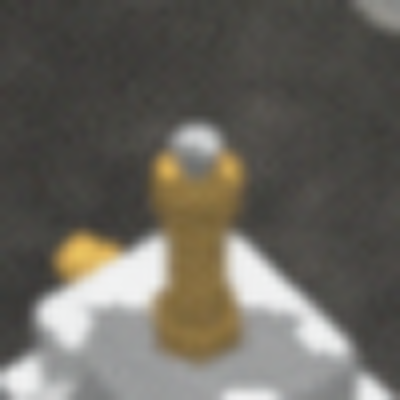

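View pics/w20.png

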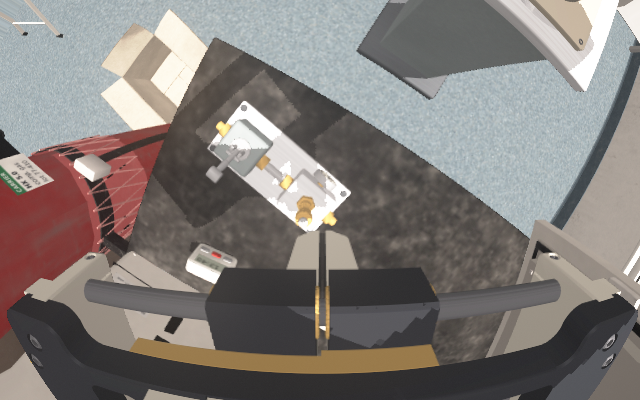

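Run:
```python
from h import *
a=cv2.imread("pics/scene0.png")[205:255,300:350];b=cv2.imread("pics/scene20.png")[205:255,300:350];c=cv2.imread("pics/scene10.png")[205:255,300:350]
cv2.imwrite("pics/cmp.png",np.hstack([cv2.resize(x,None,fx=5.2,fy=10,interpolation=cv2.INTER_CUBIC) for x in(a,c,b)]))
```

```text
(no output)
```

View pics/cmp.png

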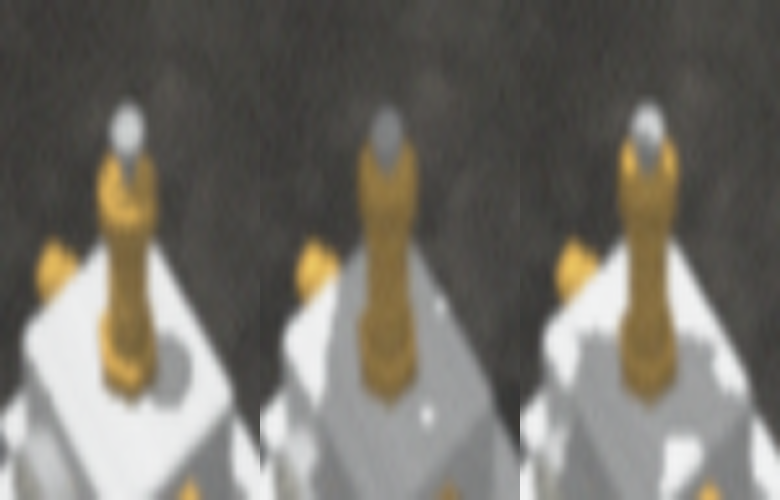

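Run:
```python
from h import *
st();print(ctrl.sign_off())
```

```text
37.9 q [-0.378 -0.12   1.73   0.     1.532 -2.488] tcp [ 0.4894 -0.1393  0.2279] F [-0.2  0.1 -0.3] op 0.0005 yaw 2.11 zaxis [-0.  0. -1.]
the job is handed in; nothing more can be done
None
```

I finished the job in the order asked and handed it in at 37.9 s, with the arm clear of everything. My checks support each step, but the nut's final turn and the tip's full travel are inferred rather than read directly.

- **Toggle:** I pulled it out about 7.6 mm, swung it to the far side and let it back in. The last images show it leaning away, at the position expected for flipped and pushed in.
- **Lock nut:** I turned the gripper counter-clockwise about 4.6 rad, more than the 4.2 rad needed to reach the stop. The scene pictures show the nut about 4.5–5 mm higher, where 5 mm is expected. I did not see a clear torque rise at the stop.
- **Valve tip:** I pushed it until it went solid (force rose to 19 N) and kept it there about 1.7 s. I then let it up slowly in steps over about 3 s rather than releasing at once. It is back up in the last images.
- **Things behind the manifold:** The box, jar and timer are where they were, within the accuracy of the detection.

**Disagreements:**
- The closed fingertips touched the tip with the TCP only about 4 mm above it, although their stated reach is 25 mm.
- The forces while pressing read about 1 N below the stated spring. The measured travel of about 4.2 mm still matches full depth.
- The scene camera placed the manifold about 5 mm closer in x than the wrist camera. I worked from the wrist camera, and the grips agreed with it.

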